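# Cull, stamp and rack a batch of pottery test tiles

## Robot

A 6-joint arm with a two-finger parallel gripper is mounted at the origin on the work surface. World frame = base frame: x ahead of the robot, y to its left, z up, the work surface at z = 0. Lengths are in m, angles in degrees, forces in N, time in s.
With the tool pointing down it reaches from about 0.3 to 0.75 m from the base axis. Payload 8.5 kg.
Tool frame: the origin (TCP) lies midway between the tips of the shut fingers; the grasp point (between the pads) lies 19 mm behind it (env.grip_point_offset is the z of the grasp point in the tool frame, in m); z points along the fingers, y is the line along which they close (so a half turn about z gives the same grasp; the last joint's range is limited). The gripper opens to 85 mm and grips with 20 to 120 N. Pads are 22 mm wide; open, the fingers measure 114 mm over their backs; the gripper's body (76 mm by 85 mm) begins 54 mm behind the grasp point. The pads swing forward as they close: fully open they stand 13 mm farther back than shut.
Start: joints at [-12.336, 21.807, 74.336, -0, 83.858, -12.336], TCP at [0.55, 0, 0.231] pointing down, gripper open.
Joint ranges: [-178.18, 178.18], [-50.72, 133.34], [12.68, 142.11], [-81.47, 261.47], [9.98, 163.14], [-165.26, 165.26]. Speed limits (degrees/s): [136.94, 136.94, 180, 180, 180, 180].

## Interface

Orientations are given as [roll, pitch, yaw] about the fixed x, y, z axes, in that order (R = Rz(yaw) Ry(pitch) Rx(roll)).
In Python, from workcell import monitor, cams, env, models gives the robot as it stands.
- The arm moves only by the tool jog_arm, never from a script. Its argument "commands" is a list of rows, each an object of numbers: "dx", "dy", "dz": the shift along the tool's x, y, z scaled (see below); "ax", "ay", "az": the turn, a rotation vector about the tool's x, y, z scaled (see below); "gripper": the finger opening in mm, from 0 to 85.4. A call has 1 to 12 rows; each row shifts and turns the commanded pose from where the row before left it, along the tool's axes as they then stand; what a row does not reach is not made up. The controller multiplies each number of a shift by 0.02 m and each number of a turn by 0.15 rad. A row lasts 1/8 s, in which the tool goes at most 62.5 mm and 10.7 degrees, less where a joint would pass 70% of its speed; a pose out of reach is approached as far as the arm can. A call with a number of a shift or a turn outside -1 to 1 is refused whole. A call with a gripper value outside its range is refused whole. The fingers move at their own pace and stop on an object; the grip force is fixed at half the most. Time passes only in rows, so rows that do not move let the fingers close. It gives the time, the measured TCP pose, the force, the opening and the grip force at its end, in the units of the state.
- monitor.state(): the state, without advancing time (a new reading comes with each control period).
- cams.grab_frame(name): name is "scene" or "side" or "wrist"; returns a dict with "img" (420x560x3 uint8, red, green, blue), "K" (3x3 intrinsics, pixels), "R" (3x3) and "t" (3): a world point X has camera coordinates R X + t; the wrist camera has in their place "T_tool_cam" (4x4, takes a point from camera to tool coordinates, whose origin is the TCP and whose axes are the flange's). Camera axes: x right, y down, z forward; pixel columns grow to the right and rows downward; lengths in m; the calibration is good to about 2 mm. A picture is of the moment at which its call begins: read the wrist's pose just before it. There is no depth.
- env.hand_in(): hands the job in; it is judged then, once.
Trained networks look in a picture, given as the dict that the camera call returned (one of the last four; its "shot" number tells which), for a name from the list of things; names that differ only in an ending like _2 or _b are one class to them, and where a whole thing is asked for, a point or a joint stands for the part that bears it (a point fixed in the world has none). Each returns a list of dicts, best first, with "p" (0 to 1); they miss things now and then, are a little off and sometimes report something else, mostly with a low value. They report only what shows in the picture. A call takes as long as a camera call. They do not tell look-alikes from the thing itself.
- models.look_for(name, picture): "rect" ([left, top, right, bottom] in pixels, round what is visible of it).
- models.tip_of(name, picture): "uv" ([column, row] in pixels: a listed point, or the origin of a listed thing).
The state is a dict: "clock": time; "q": joint angles; "qvel": joint speeds; "tau": joint torques, N m; "tcp_pos": TCP position; "orientation": TCP orientation; "contact_force": force on the tool from outside, world axes, zero at the start; "torque": the same for the moment, N m; "opening": finger opening in m; "grasp_force": force on a finger pad.
Only numpy, scipy, OpenCV 4.12 (cv2) and the standard library are available. Lean on these libraries where they do the work, as an engineer would, in place of code of your own. Each camera call takes 0.05 s, during which the arm holds its last target. There are 200 camera calls.

## Task

Sort the loose fired-clay tiles on the large plaster ware board: put the misshapen ones (corner gone, too short or too narrow) in the metal scrap tray, and lay every sound full rectangular tile flat and squarely in a marked place of its own on the press bed. With all the sound tiles lying there together, and no misshapen one on the bed, press the pedal fully down to its stop so that the head stamps them, and let it spring back. Then move the stamped tiles to the small rack board, lying flat side by side and not stacked, and leave the jug, the bowl and the cup where they stand.

Things in the scene. Friction and masses are not known exactly. Their poses are not given: they have to be found in the camera images.
- tile1: a sound bisque test tile, a plain terracotta rectangle 60 x 40 x 12 mm; may be absent. Origin: centre of its underside; x along its 60 mm side, y along its 40 mm side, z up as laid at the start (both faces alike)
- tile2: a sound bisque test tile, a plain terracotta rectangle 60 x 40 x 12 mm; may be absent. Origin: centre of its underside; x along its 60 mm side, y along its 40 mm side, z up as laid at the start (both faces alike)
- tile3: a sound bisque test tile, a plain terracotta rectangle 60 x 40 x 12 mm; may be absent. Origin: centre of its underside; x along its 60 mm side, y along its 40 mm side, z up as laid at the start (both faces alike)
- odd1: a misshapen tile, terracotta, 60 x 40 x 12 mm with one corner broken away (the 20 mm long, 22 mm wide corner at +x, +y is missing, so it keeps its full 40 mm width from x = -30 to +10 mm); may be absent. Origin: centre of the underside of the whole rectangle; x along 60 mm, y along 40 mm, z up
- odd2: a misshapen tile, terracotta, too short: 40 x 40 x 12 mm; may be absent. Origin: centre of its underside, z up
- odd3: a misshapen tile, terracotta, too narrow: 60 x 25 x 12 mm; may be absent. Origin: centre of its underside; x along 60 mm, y along 25 mm, z up
- ware_board: fixed white plaster bat (slab) 290 (x) x 210 (y) x 6 mm on the table, on which all the tiles lie at the start, flat, at any yaw, at least 85 mm between centres. Origin: centre of its underside
- press: fixed grey bench marking press; steel bed 100 (x) x 200 (y) mm, its top 8 mm above the table. Origin: centre of the bed at table height; x away from the robot, z up. Three places outlined in white, 64 (x) x 44 (y) mm, lie 68 mm apart along y; tiles lie in them with the 60 mm side along the press's x
- head (a joint): angle of the press's stamp head, rad, geared to the pedal: 0 at rest, standing open and leaning back behind the bed (from press x = +90 mm, top 130 mm up), 1.9 swung down over the bed, 1 to 2 mm above tiles 12 mm thick. It turns on a shaft at press x = +90 mm, 35 mm up, spans press y = -90 to +90 mm, and clears a gripper over the pedal
- nest0 (a point): centre of marked place 0 (left as seen from the robot) on the press bed, at the bed's top surface, 8 mm above the table; axes as the press
- nest1 (a point): centre of marked place 1 (middle as seen from the robot) on the press bed, at the bed's top surface, 8 mm above the table; axes as the press
- nest2 (a point): centre of marked place 2 (right as seen from the robot) on the press bed, at the bed's top surface, 8 mm above the table; axes as the press
- pedal (a joint): angle of the press's pedal, rad: 0 at rest (up), 0.32 at its stop (fully down, plate level). Spring return; pressing at point pedal_pad takes about 5 N to start and about 8 N at the stop
- pedal_pad (a point): where to press: top of the pedal's rubber pad, 95 mm from its hinge. The pedal, 120 x 56 mm, at press y = -155 mm, is hinged at its far end (press x = +55 mm, 15 mm up), its raised front towards the robot. The spot is about 50 mm above the table at rest, and at the stop 21 mm above it at press x = -40 mm. Moves with the pedal
- rack_board: fixed pale board 120 (x) x 200 (y) x 8 mm for the stamped tiles. Origin: centre of its underside; it and the scrap tray may swap places
- scrap_tray: fixed open metal tray 130 (x) x 170 (y) x 32 mm outside, walls 4 mm, floor 4 mm. Origin: centre of its underside
- jug: bystander: terracotta jug 92 mm across, 112 mm tall, beyond the work. Origin: centre of its underside
- bowl: bystander: terracotta bowl 110 mm across, 50 mm tall, beyond the work. Origin: centre of its underside
- glaze_cup: bystander: white cup 72 mm across, 80 mm tall, beyond the work. Origin: centre of its underside
Not all that is in view belongs to the job. What is shaped like the odd3 but blue or white is not meant.

How it is judged (in metres and radians):
On the way, in this order (a step that is already met when the one before it is completed fails the run):
1. every sound tile lies released, flat and square in a marked place on the press bed ((horizontal distance between tile1 and nest0 below 0.01 m or horizontal distance between tile1 and nest1 below 0.01 m or horizontal distance between tile1 and nest2 below 0.01 m) and angle between the x axis of each of tile1, tile2, tile3 and the x axis of press, either way round below 0.15 rad and z of each of tile1, tile2, tile3 in the frame of press below 0.012 m and contact force between each of tile1, tile2, tile3 and the fingers below 0.1 N and (horizontal distance between tile2 and nest0 below 0.01 m or horizontal distance between tile2 and nest1 below 0.01 m or horizontal distance between tile2 and nest2 below 0.01 m) and (horizontal distance between tile3 and nest0 below 0.01 m or horizontal distance between tile3 and nest1 below 0.01 m or horizontal distance between tile3 and nest2 below 0.01 m)), for 0.2 s.
2. the pedal is pressed to its stop with all the sound tiles in their places (all of step 1 and value of joint pedal above 0.305 rad), for 0.1 s.
3. the pedal has sprung back up (value of joint pedal below 0.05 rad), for 0.1 s.
At the end, for the whole second after the job is handed in: sound tiles at rest, flat and unstacked on the rack board, centres 15 mm inside its edge; misshapen tiles at rest in the scrap tray; pedal up (under 0.05 rad). When stamped: pedal past 0.305 rad, each tile within 10 mm and 0.15 rad of its place (x of tile1 in the frame of rack_board between -0.045 and 0.045 m and y of tile1 in the frame of rack_board between -0.085 and 0.085 m and z of tile1 in the frame of rack_board between 0.004 and 0.014 m and linear speed of each of tile1, tile2, tile3, odd1, odd2, odd3 below 0.02 m/s and x of tile2 in the frame of rack_board between -0.045 and 0.045 m and y of tile2 in the frame of rack_board between -0.085 and 0.085 m and z of tile2 in the frame of rack_board between 0.004 and 0.014 m and x of tile3 in the frame of rack_board between -0.045 and 0.045 m and y of tile3 in the frame of rack_board between -0.085 and 0.085 m and z of tile3 in the frame of rack_board between 0.004 and 0.014 m and x of odd1 in the frame of scrap_tray between -0.062 and 0.062 m and y of odd1 in the frame of scrap_tray between -0.082 and 0.082 m and z of each of odd1, odd2, odd3 in the frame of scrap_tray below 0.034 m and x of odd2 in the frame of scrap_tray between -0.062 and 0.062 m and y of odd2 in the frame of scrap_tray between -0.082 and 0.082 m and x of odd3 in the frame of scrap_tray between -0.062 and 0.062 m and y of odd3 in the frame of scrap_tray between -0.082 and 0.082 m and value of joint pedal below 0.05 rad); the robot touches nothing.
It fails at once if a misshapen tile lies on the press bed while the pedal is pressed (value of joint pedal above 0.2 rad and ((x of odd1 in the frame of press between -0.06 and 0.06 m and y of odd1 in the frame of press between -0.11 and 0.11 m and height (world z) of odd1 below 0.04 m) or (x of odd2 in the frame of press between -0.06 and 0.06 m and y of odd2 in the frame of press between -0.11 and 0.11 m and height (world z) of odd2 below 0.04 m) or (x of odd3 in the frame of press between -0.06 and 0.06 m and y of odd3 in the frame of press between -0.11 and 0.11 m and height (world z) of odd3 below 0.04 m))).
It fails at once if the jug, bowl or cup is shifted more than 40 mm or tipped ((distance of jug from where it was at the start of the episode above 0.04 m or angle between jug's own z axis and vertical above 0.5 rad) or (distance of bowl from where it was at the start of the episode above 0.04 m or angle between bowl's own z axis and vertical above 0.5 rad) or (distance of glaze_cup from where it was at the start of the episode above 0.04 m or angle between glaze_cup's own z axis and vertical above 0.5 rad)).
Of tile1, tile2, tile3 only 2 to 3 are there at a start; the rules pass over those that are not, and their reading is None.
Of odd1, odd2, odd3 only 2 to 3 are there at a start; the rules pass over those that are not, and their reading is None.
At some moment in a run one of tile1, tile2, tile3, odd1, odd2, odd3 may be knocked a few centimetres aside while the robot is not near it.
Once in a run the grip may slacken for a moment while it holds something.
It also fails if it takes over 210 s, if anything falls off the work surface, if the arm or the gripper's body presses on something with over 40 N, if the wrist force passes 120 N, or if a joint passes its speed limit or range.

## Working session

There is one attempt and no reset: what is moved stays moved. The work goes in short steps, Python scripts to look and compute and a tool call to move; the robot and the scene stay as the last step left them, time stands still between calls to the robot, and variables do not carry over. Pictures are saved under pics/ and viewed, at most 14 in all, crops included, and the job is handed in when it is done.

Besides the shell and the picture viewer there is one more tool, called as a command line: name --argument value ..., lists and objects as JSON in quotes. jog_arm: Moves the arm, as the interface text tells. Shifts and turns lie within -1 to 1; 1 stands for 0.02 m of shift or 0.15 rad of turn. Its arguments: {"type":"object","properties":{"commands":{"type":"array"}},"required":["commands"]}

```bash
ls; mkdir -p pics; python3 - <<'E'
from workcell import monitor,cams,env,models
import cv2,json
print(monitor.state()); print(env.grip_point_offset)
for n in ['scene','side','wrist']:
    f=cams.grab_frame(n); cv2.imwrite(f'pics/{n}0.png',f['img'][:,:,::-1])
    print(n,{k:(v.tolist() if hasattr(v,'tolist') else v) for k,v in f.items() if k!='img'})
E
```

```text
pics
{'clock': 0.0, 'q': array([-1.23362713e+01,  2.18426002e+01,  7.43860206e+01, -1.42928201e-03,
        8.38570511e+01, -1.23371729e+01]), 'qvel': array([-0.03885822,  0.01891307,  0.05465268, -0.1134158 ,  0.07748593,
        0.04549855]), 'tau': array([-1.00240642e-03, -4.48466885e+01, -2.31285810e+01, -2.87182611e-04,
        4.73836102e-03,  1.77242771e-05]), 'tcp_pos': array([5.49704763e-01, 5.09919639e-05, 2.30689227e-01]), 'orientation': array([-1.79916003e+02, -1.69169705e-02,  9.00010432e+01]), 'contact_force': array([0.82956385, 0.03281462, 0.41620081]), 'torque': array([-0.00434638,  0.03444496, -0.03365952]), 'grasp_force': 0.0, 'opening': 0.08530898036394362}
-0.0187
scene {'K': [[503.1280182006001, 0.0, 275.04332524097254], [0.0, 503.1280182006001, 216.27885451645312], [0.0, 0.0, 1.0]], 'R': [[-0.2728566502435018, 0.9620497720112074, -0.0030797063299931133], [0.6556828793130691, 0.18362039005414402, -0.7323684278640682], [-0.7040093821772679, -0.2018509066849779, -0.6809016091013691]], 't': [0.05698026340649061, -0.36619667591339317, 1.678250040827739], 'shot': 1}
side {'K': [[400.2940134556491, 0.0, 275.5518367196169], [0.0, 400.2940134556491, 210.45888727152231], [0.0, 0.0, 1.0]], 'R': [[0.8679505783155915, -0.4962683432420386, -0.019481403887612946], [-0.35152752172152085, -0.5861499603430951, -0.7299702908078618], [0.3508421227189744, 0.6404263856881526, -0.683201177868169]], 't': [-0.47742171026517505, 0.3130432522733961, 0.7529698066417738], 'shot': 2}
wrist {'K': [[294.72129407380527, 0.0, 282.59765590529554], [0.0, 294.72129407380527, 213.0683185110385], [0.0, 0.0, 1.0]], 'T_tool_cam': [[-0.00024594934149043546, -0.9661375466967643, -0.2580274798770009, 0.06410112584145555], [0.9999998680750254, -0.0003539792189995782, 0.000372221227088238, 5.2207229031764335e-05], [-0.0004509532689747591, -0.2580273542891669, 0.9661375063000501, -0.1436409396914613], [0.0, 0.0, 0.0, 1.0]], 'shot': 3}
```

```bash
cd pics; python3 -c "
import cv2,numpy as np
a=[cv2.imread(f'{n}0.png') for n in ['scene','side','wrist']]
cv2.imwrite('m1.png',cv2.resize(a[0],(784,588),interpolation=cv2.INTER_CUBIC))
cv2.imwrite('m2.png',cv2.resize(a[1],(784,588),interpolation=cv2.INTER_CUBIC))"
```

```text
(no output)
```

View pics/m1.png

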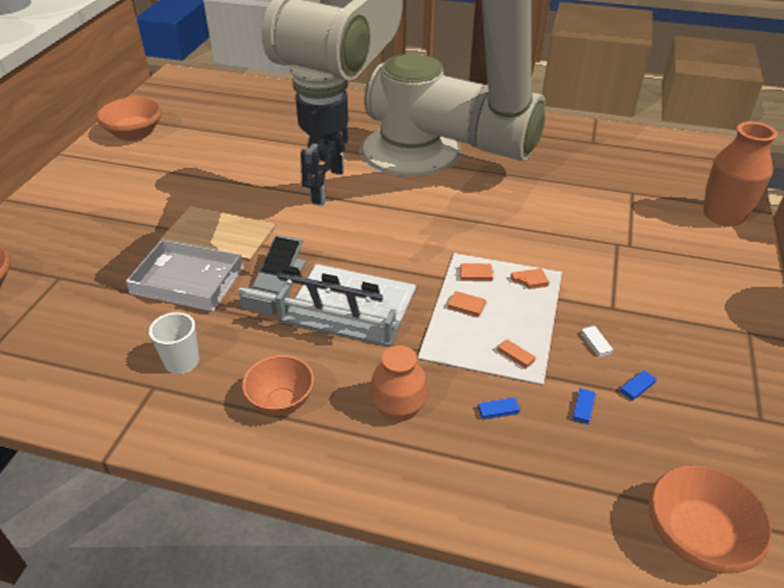

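View pics/m2.png

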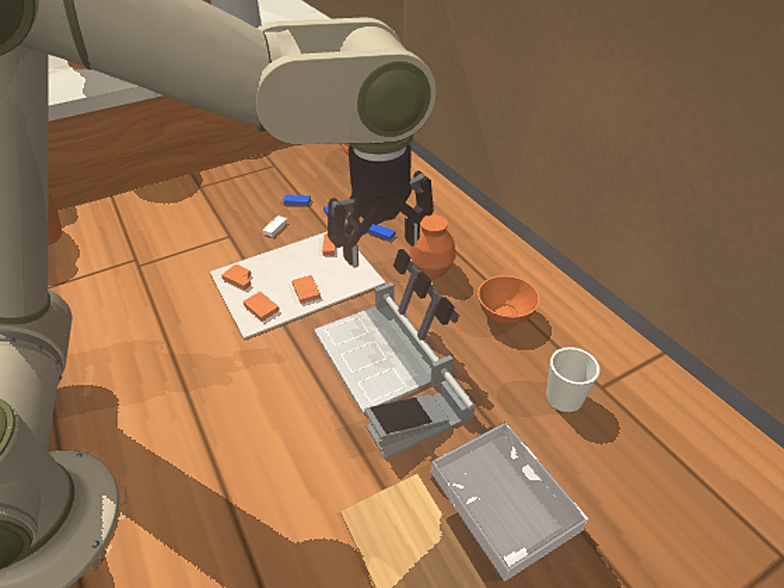

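View pics/wrist0.png

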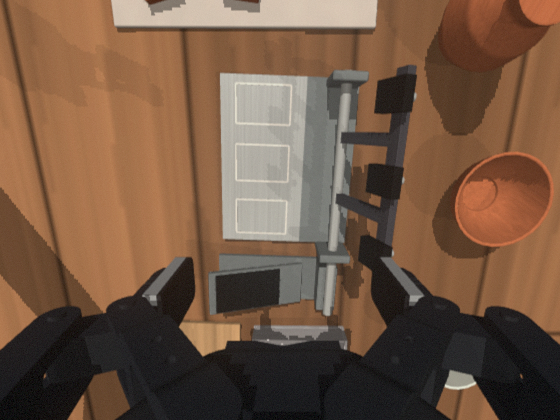

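The scene view (784 px scale) shows four orange tiles on the board: (476,271), (466,303), (530,278), which seems to lack a corner, and (516,353), which looks narrow. The blue and white pieces on the table are decoys. The side view shows three empty nests, with the rack near the robot (400,530) and the tray beyond it (510,500). The wrist view shows the bed outlines at (263,105), (263,162) and (261,216), and the pedal at (250,288).

```bash
cat > h.py <<'E'
import numpy as np,cv2
from scipy.spatial.transform import Rotation as Ro
from workcell import monitor,cams,env,models
def shot(n,name=None):
    s=monitor.state(); f=cams.grab_frame(n)
    if name: cv2.imwrite(f'pics/{name}.png',f['img'][:,:,::-1])
    if n=='wrist':
        T=np.eye(4); T[:3,:3]=Ro.from_euler('xyz',s['orientation'],degrees=True).as_matrix(); T[:3,3]=s['tcp_pos']
        M=T@np.array(f['T_tool_cam']); f['Rc'],f['c']=M[:3,:3],M[:3,3]
    else:
        R=np.array(f['R']); f['Rc'],f['c']=R.T,-R.T@np.array(f['t'])
    f['K']=np.array(f['K']); return f
def pix2w(f,uv,z):
    uv=np.atleast_2d(np.array(uv,float)); d=np.c_[uv,np.ones(len(uv))]@np.linalg.inv(f['K']).T@f['Rc'].T
    return (f['c']+d*((z-f['c'][2])/d[:,2])[:,None])[:,:2]
def w2pix(f,X):
    p=(np.atleast_2d(X)-f['c'])@f['Rc']@f['K'].T; return p[:,:2]/p[:,2:]
def orange(f,z,amin=100,box=None):
    hsv=cv2.cvtColor(f['img'],cv2.COLOR_RGB2HSV)
    m=cv2.inRange(hsv,(3,170,110),(14,255,255)); out=[]
    m=cv2.morphologyEx(m,cv2.MORPH_OPEN,np.ones((3,3)))
    for c in cv2.findContours(m,cv2.RETR_EXTERNAL,cv2.CHAIN_APPROX_NONE)[0]:
        if cv2.contourArea(c)<amin: continue
        w=pix2w(f,c[:,0],z)
        if box is not None and not(box[0]<w[:,0].mean()<box[1] and box[2]<w[:,1].mean()<box[3]): continue
        r=cv2.minAreaRect((w*1000).astype(np.float32)); (cx,cy),(a,b),t=r
        if a<b: a,b,t=b,a,t+90
        t=(t+90)%180-90
        A=cv2.contourArea((w*1000).astype(np.float32))
        out.append(dict(px=c[:,0].mean(0).round(),xy=(round(cx,1),round(cy,1)),size=(round(a,1),round(b,1)),yaw=round(t,1),fill=round(A/a/b,2)))
    return out
E
python3 - <<'E'
from h import *
f=shot('scene')
for o in orange(f,.018,60,(.2,.9,-.6,.7)): print(o)
for n in ['rack_board','scrap_tray','ware_board','press','jug','glaze_cup','bowl','pedal_pad','nest0','nest1','nest2']:
    r=models.tip_of(n,f)
    z={'pedal_pad':.05}.get(n,.008 if n[:4]=='nest' else 0)
    if r: print(n,r[0]['p'],r[0]['uv'],pix2w(f,r[0]['uv'],z).round(4))
g=shot('wrist')
print(pix2w(g,[(263,105),(263,162),(261,216)],.008), [ (n,[(round(q['p'],2),pix2w(g,q['uv'],.008).round(4)) for q in models.tip_of(n,g)[:2]]) for n in ['nest0','nest1','nest2']])
r=models.tip_of('pedal_pad',g); print(r and pix2w(g,r[0]['uv'],.05))
E
```

```text
rack_board 0.79 [156.5, 169.8] [[ 0.4371 -0.285 ]]
scrap_tray 0.66 [135.0, 201.7] [[ 0.5781 -0.2794]]
ware_board 0.81 [352.8, 224.1] [[0.5079 0.2876]]
press 0.89 [255.0, 206.5] [[0.5108 0.0313]]
jug 0.72 [282.1, 288.5] [[0.7542 0.1709]]
glaze_cup 0.81 [128.7, 258.8] [[ 0.766  -0.1984]]
bowl 0.59 [200.4, 286.3] [[ 0.7973 -0.0055]]
pedal_pad 0.66 [205.5, 177.7] [[ 0.4906 -0.1097]]
nest0 0.92 [276.0, 213.5] [[0.5304 0.0938]]
nest1 0.92 [276.0, 213.5] [[0.5304 0.0938]]
nest2 0.92 [276.0, 213.5] [[0.5304 0.0938]]
[[ 0.52720914  0.0974085 ]
 [ 0.52605699  0.03121702]
 [ 0.52227101 -0.03781396]] [('nest0', [(0.91, array([[0.5245, 0.0993]])), (0.79, array([[0.5238, 0.0277]]))]), ('nest1', [(0.91, array([[0.5245, 0.0993]])), (0.79, array([[0.5238, 0.0277]]))]), ('nest2', [(0.91, array([[0.5245, 0.0993]])), (0.79, array([[0.5238, 0.0277]]))])]
[[ 0.48344127 -0.12734138]]
```

jog_arm --commands '[{"dx": 1, "dy": -0.2, "dz": -0.5}, {"dx": 1, "dy": -0.2, "dz": -0.5}, {"dx": 1, "dy": -0.2, "dz": -0.5}, {"dx": 1, "dy": -0.2, "dz": -0.5}, {"dx": 1, "dy": -0.2, "dz": -0.5}, {"dx": 1, "dy": -0.2, "dz": -0.5}, {"dx": 1, "dy": -0.2}, {"dx": 1, "dy": -0.2}, {"dx": 1, "dy": -0.2}, {"dx": 1, "dy": -0.2}, {"dx": 1}, {"dx": 1}]'

```text
validation failed for argument at $.co...
```

```bash
python3 - <<'E'
from h import *
print(monitor.state()['tcp_pos'])
f=shot('wrist','w1'); hsv=cv2.cvtColor(f['img'],cv2.COLOR_RGB2HSV)
s=cv2.imread('pics/scene0.png'); h2=cv2.cvtColor(s,cv2.COLOR_BGR2HSV); print([h2[y,x] for x,y in [(340,194),(333,216),(379,199),(369,252),(350,230)]])
for o in orange(f,.018,100): print(o)
E
```

```text
[5.49970259e-01 1.14157331e-05 2.31318429e-01]
[array([ 10, 151, 227], dtype=uint8), array([ 10, 149, 226], dtype=uint8), array([ 10, 147, 229], dtype=uint8), array([ 10, 151, 225], dtype=uint8), array([ 17,  20, 234], dtype=uint8)]
```

View pics/w1.png

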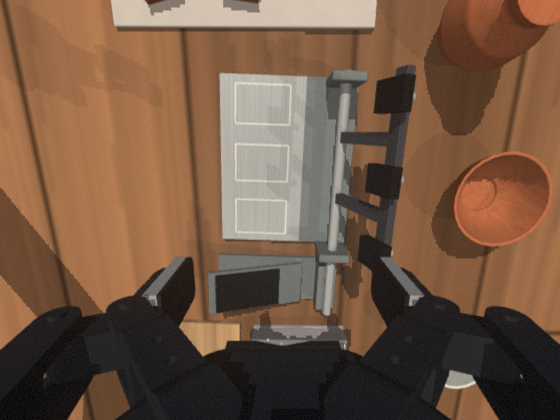

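The call was refused, probably for missing keys, so the view is unchanged. I'll send full rows.

jog_arm --commands '[{"dx": 1, "dy": -0.2, "dz": -0.5, "ax": 0, "ay": 0, "az": 0, "gripper": 85}, {"dx": 1, "dy": -0.2, "dz": -0.5, "ax": 0, "ay": 0, "az": 0, "gripper": 85}, {"dx": 1, "dy": -0.2, "dz": -0.5, "ax": 0, "ay": 0, "az": 0, "gripper": 85}, {"dx": 1, "dy": -0.2, "dz": -0.5, "ax": 0, "ay": 0, "az": 0, "gripper": 85}, {"dx": 1, "dy": -0.2, "dz": -0.5, "ax": 0, "ay": 0, "az": 0, "gripper": 85}, {"dx": 1, "dy": -0.2, "dz": -0.5, "ax": 0, "ay": 0, "az": 0, "gripper": 85}, {"dx": 1, "dy": -0.2, "dz": 0, "ax": 0, "ay": 0, "az": 0, "gripper": 85}, {"dx": 1, "dy": -0.2, "dz": 0, "ax": 0, "ay": 0, "az": 0, "gripper": 85}, {"dx": 1, "dy": -0.2, "dz": 0, "ax": 0, "ay": 0, "az": 0, "gripper": 85}, {"dx": 1, "dy": -0.2, "dz": 0, "ax": 0, "ay": 0, "az": 0, "gripper": 85}, {"dx": 1, "dy": 0, "dz": 0, "ax": 0, "ay": 0, "az": 0, "gripper": 85}, {"dx": 0, "dy": 0, "dz": 0, "ax": 0, "ay": 0, "az": 0, "gripper": 85}]'

```text
clock: 2.55
tcp_pos: [0.5098, 0.2215, 0.2914]
orientation: [180.0, -0.0, 90.1]
contact_force: [-0.7, -0.3, -0.8]
opening: 0.0845
grasp_force: 0.0
```

```bash
sed -i 's/(3,170,110)/(3,125,150)/' h.py; python3 - <<'E'
from h import *
print(monitor.state()['tcp_pos'],monitor.state()['clock'])
f=shot('wrist','w2')
for o in orange(f,.018,100): print(o)
E
```

```text
[0.50975703 0.22148404 0.29139476] 2.55
{'px': array([495., 235.]), 'xy': (828.2, 140.6), 'size': (63.6, 63.5), 'yaw': -78.3, 'fill': 0.78}
{'px': array([281., 172.]), 'xy': (507.6, 233.8), 'size': (57.8, 38.4), 'yaw': 81.9, 'fill': 0.94}
{'px': array([216., 172.]), 'xy': (416.4, 233.8), 'size': (57.9, 38.0), 'yaw': -75.2, 'fill': 0.94}
{'px': array([ 42., 195.]), 'xy': (162.4, 193.6), 'size': (235.9, 17.5), 'yaw': 86.9, 'fill': 0.56}
{'px': array([356.,  94.]), 'xy': (606.0, 336.4), 'size': (58.3, 23.7), 'yaw': 61.4, 'fill': 0.92}
{'px': array([205.,  96.]), 'xy': (410.2, 333.5), 'size': (58.8, 38.8), 'yaw': -62.5, 'fill': 0.79}
```

View pics/w2.png

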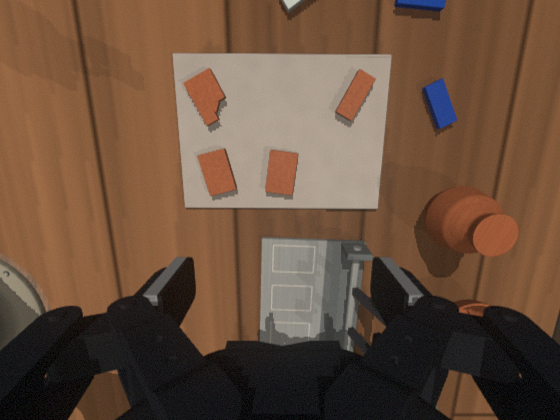

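The wrist view shows four tiles. The two full rectangles at (281,172) and (216,172) measure 58x38 mm and are the sound tiles. The one at (205,96) has its lower-right corner gone, so it is odd1. The one at (356,94) measures 58x24 mm in terracotta, so it is odd3. The blue and white bricks lie off the board and are decoys. I'll confirm with a crop and locate the press.

```bash
python3 - <<'E'
from h import *
a=cv2.imread('pics/w2.png')
cv2.imwrite('pics/c1.png',cv2.resize(a[45:215,165:405],None,fx=3.2,fy=3.2,interpolation=cv2.INTER_CUBIC))
# nests from the first wrist picture
T=np.eye(4); f=shot('wrist')
from scipy.spatial.transform import Rotation as Ro
M0=np.eye(4); M0[:3,:3]=Ro.from_euler('xyz',[180,0,90],degrees=True).as_matrix(); M0[:3,3]=[.54997,0,.2313]
for nm in ['w1','w2']:
    if nm=='w1': M=M0@np.array(f['T_tool_cam']); g=dict(f); g['Rc'],g['c']=M[:3,:3],M[:3,3]
    else: g=f
    im=cv2.imread(f'pics/{nm}.png'); gr=cv2.cvtColor(im,cv2.COLOR_BGR2GRAY)
    th=cv2.adaptiveThreshold(gr,255,cv2.ADAPTIVE_THRESH_MEAN_C,cv2.THRESH_BINARY,15,-12)
    for c in cv2.findContours(th,cv2.RETR_LIST,cv2.CHAIN_APPROX_NONE)[0]:
        w=(pix2w(g,c[:,0],.008)*1000).astype(np.float32); (cx,cy),(p,q),t=cv2.minAreaRect(w)
        if 54<max(p,q)<72 and 36<min(p,q)<52: print(nm,c[:,0].mean(0).round(),round(cx,1),round(cy,1),round(p,1),round(q,1),round(t,1))
E
```

```text
w1 [260. 216.] 521.7 -38.1 44.6 63.9 88.4
w1 [261. 162.] 523.8 30.3 44.6 64.8 87.8
w1 [261. 162.] 524.4 30.2 47.3 65.6 87.6
w1 [262. 104.] 526.5 98.5 44.3 64.3 87.9
w1 [262. 103.] 526.4 98.5 47.0 66.7 88.2
w2 [291. 297.] 524.6 29.1 47.3 66.2 89.5
w2 [293. 258.] 526.6 96.6 44.7 65.3 88.0
```

View pics/c1.png

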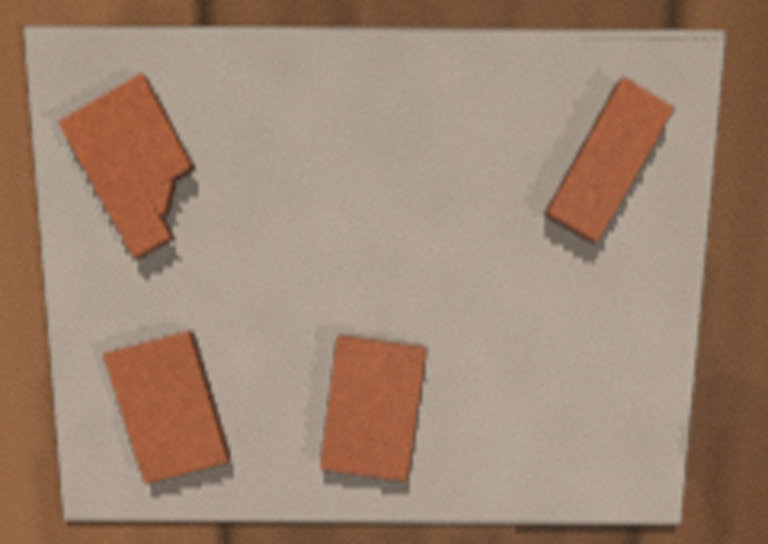

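The crop confirms it: the top-left tile lacks a corner (odd1) and the top-right is narrow (odd3). The bottom two, at w2 pixels (216,172) and (281,172), are full rectangles. Next is a planner that prints rows.

```bash
cat > plan.py <<'E'
import sys,numpy as np
from workcell import monitor
# waypoints: x,y(mm),z(mm),yaw ; prints groups of rows (count x [dx dy dz az])
s=monitor.state(); P=np.array(s['tcp_pos'])*1000; yaw=s['orientation'][2]
if '@' in sys.argv[1]:
    v=[float(a) for a in sys.argv[1].strip('@').split(',')]; P=np.array(v[:3]); yaw=v[3]
    w=sys.argv[2:]
else: w=sys.argv[1:]
print('from',P.round(1),round(yaw,1))
for a in w:
    *Q,y2=[float(v) for v in a.split(',')]; d=np.array(Q)-P; dy=(y2-yaw)
    n=int(np.ceil(max(abs(dy)/8.59,np.linalg.norm(d[:2])/19.9,abs(d[2])/19.9)-1e-6)); out=[]
    for i in range(n):
        r=np.radians(yaw); c,si=np.cos(r),np.sin(r); e=d/n/20
        out.append(np.round([c*e[0]+si*e[1],si*e[0]-c*e[1],-e[2],-np.radians(dy/n)/.15],2)+0.0)
        # rotate frame with own rounded value
        yaw-=np.degrees(out[-1][3]*.15)
        t=out[-1]; P=P+20*np.array([c*t[0]+si*t[1],si*t[0]-c*t[1],-t[2]])
        if i<n-1: d=(np.array(Q)-P)*n/(n-1-i)
    print('->',a,n); 
    print('\n'.join(' '.join(f'{v:g}' for v in o) for o in out))
E
python3 plan.py 405.6,342.4,80,117.5 405.6,342.4,9,117.5
```

```text
from [510.  220.1 291.3] 90.0
-> 405.6,342.4,80,117.5 11
0.56 -0.47 0.96 -0.29
0.58 -0.45 0.96 -0.29
0.59 -0.42 0.96 -0.29
0.61 -0.4 0.96 -0.29
0.63 -0.37 0.96 -0.29
0.65 -0.34 0.96 -0.29
0.66 -0.32 0.96 -0.29
0.67 -0.29 0.96 -0.29
0.68 -0.26 0.96 -0.29
0.7 -0.22 0.96 -0.29
0.7 -0.2 0.97 -0.29
-> 405.6,342.4,9,117.5 4
0 0 0.89 0
0 0 0.89 0
0 0 0.88 0
0 0 0.89 0
```

jog_arm --commands '[{"dx": 0.56, "dy": -0.47, "dz": 0.96, "ax": 0, "ay": 0, "az": -0.29, "gripper": 65}, {"dx": 0.58, "dy": -0.45, "dz": 0.96, "ax": 0, "ay": 0, "az": -0.29, "gripper": 65}, {"dx": 0.59, "dy": -0.42, "dz": 0.96, "ax": 0, "ay": 0, "az": -0.29, "gripper": 65}, {"dx": 0.61, "dy": -0.4, "dz": 0.96, "ax": 0, "ay": 0, "az": -0.29, "gripper": 65}, {"dx": 0.63, "dy": -0.37, "dz": 0.96, "ax": 0, "ay": 0, "az": -0.29, "gripper": 65}, {"dx": 0.65, "dy": -0.34, "dz": 0.96, "ax": 0, "ay": 0, "az": -0.29, "gripper": 65}, {"dx": 0.66, "dy": -0.32, "dz": 0.96, "ax": 0, "ay": 0, "az": -0.29, "gripper": 65}, {"dx": 0.67, "dy": -0.29, "dz": 0.96, "ax": 0, "ay": 0, "az": -0.29, "gripper": 65}, {"dx": 0.68, "dy": -0.26, "dz": 0.96, "ax": 0, "ay": 0, "az": -0.29, "gripper": 65}, {"dx": 0.7, "dy": -0.22, "dz": 0.96, "ax": 0, "ay": 0, "az": -0.29, "gripper": 65}, {"dx": 0.7, "dy": -0.2, "dz": 0.97, "ax": 0, "ay": 0, "az": -0.29, "gripper": 65}, {"dx": 0, "dy": 0, "dz": 0, "ax": 0, "ay": 0, "az": 0, "gripper": 65}]'

```text
clock: 4.15
tcp_pos: [0.4051, 0.3419, 0.0791]
orientation: [-179.9, 0.0, 117.4]
contact_force: [0.2, 0.2, 0.0]
opening: 0.0651
grasp_force: 0.0
```

jog_arm --commands '[{"dx": 0, "dy": 0, "dz": 0.89, "ax": 0, "ay": 0, "az": 0, "gripper": 65}, {"dx": 0, "dy": 0, "dz": 0.89, "ax": 0, "ay": 0, "az": 0, "gripper": 65}, {"dx": 0, "dy": 0, "dz": 0.88, "ax": 0, "ay": 0, "az": 0, "gripper": 65}, {"dx": 0, "dy": 0, "dz": 0.89, "ax": 0, "ay": 0, "az": 0, "gripper": 65}, {"dx": 0, "dy": 0, "dz": 0, "ax": 0, "ay": 0, "az": 0, "gripper": 65}, {"dx": 0, "dy": 0, "dz": 0, "ax": 0, "ay": 0, "az": 0, "gripper": 0}, {"dx": 0, "dy": 0, "dz": 0, "ax": 0, "ay": 0, "az": 0, "gripper": 0}, {"dx": 0, "dy": 0, "dz": 0, "ax": 0, "ay": 0, "az": 0, "gripper": 0}, {"dx": 0, "dy": 0, "dz": 0, "ax": 0, "ay": 0, "az": 0, "gripper": 0}, {"dx": 0, "dy": 0, "dz": 0, "ax": 0, "ay": 0, "az": 0, "gripper": 0}]'

```text
clock: 5.4
tcp_pos: [0.4065, 0.3424, 0.0104]
orientation: [179.9, 0.0, 117.4]
contact_force: [-0.1, -2.0, 6.1]
opening: 0.0379
grasp_force: 60.4
```

```bash
python3 plan.py 420,250,130,117.5 580,-250,160,90 580,-250,36,90
```

```text
from [406.5 342.4  10.4] 117.4
-> 420,250,130,117.5 7
-0.63 -0.22 -0.85 0
-0.63 -0.22 -0.85 0
-0.63 -0.22 -0.86 0
-0.63 -0.22 -0.85 0
-0.63 -0.22 -0.86 0
-0.63 -0.21 -0.85 0
-0.63 -0.22 -0.86 0
-> 580,-250,160,90 27
-0.96 -0.16 -0.06 0.12
-0.96 -0.15 -0.06 0.12
-0.96 -0.13 -0.06 0.12
-0.97 -0.11 -0.05 0.12
-0.97 -0.09 -0.06 0.12
-0.97 -0.08 -0.05 0.12
-0.97 -0.06 -0.06 0.12
-0.97 -0.04 -0.05 0.12
-0.97 -0.02 -0.06 0.12
-0.97 -0.01 -0.05 0.12
-0.97 0.01 -0.06 0.12
-0.97 0.03 -0.05 0.12
-0.97 0.05 -0.06 0.12
-0.97 0.06 -0.05 0.12
-0.97 0.08 -0.06 0.12
-0.97 0.1 -0.05 0.12
-0.97 0.12 -0.06 0.12
-0.96 0.13 -0.05 0.12
-0.96 0.15 -0.06 0.12
-0.96 0.17 -0.05 0.12
-0.95 0.18 -0.06 0.12
-0.95 0.2 -0.05 0.12
-0.95 0.22 -0.06 0.12
-0.94 0.24 -0.05 0.12
-0.94 0.25 -0.06 0.12
-0.94 0.27 -0.05 0.12
-0.93 0.29 -0.06 0.12
-> 580,-250,36,90 7
0 0 0.89 -0.01
0 0 0.89 -0.01
0 0 0.88 -0.01
0 0 0.89 -0.01
0 0 0.88 -0.01
0 0 0.89 -0.01
0 0 0.88 -0.01
```

jog_arm --commands '[{"dx": 0, "dy": 0, "dz": -1, "ax": 0, "ay": 0, "az": 0, "gripper": 0}, {"dx": 0, "dy": 0, "dz": -1, "ax": 0, "ay": 0, "az": 0, "gripper": 0}, {"dx": 0, "dy": 0, "dz": -1, "ax": 0, "ay": 0, "az": 0.8, "gripper": 0}, {"dx": 0, "dy": 0, "dz": -1, "ax": 0, "ay": 0, "az": 0.8, "gripper": 0}, {"dx": 0, "dy": 0, "dz": -1, "ax": 0, "ay": 0, "az": 0.8, "gripper": 0}, {"dx": 0, "dy": 0, "dz": -1, "ax": 0, "ay": 0, "az": 0.8, "gripper": 0}, {"dx": -1, "dy": 0.3, "dz": -1, "ax": 0, "ay": 0, "az": 0, "gripper": 0}, {"dx": -1, "dy": 0.3, "dz": -1, "ax": 0, "ay": 0, "az": 0, "gripper": 0}, {"dx": -1, "dy": 0.3, "dz": -0.5, "ax": 0, "ay": 0, "az": 0, "gripper": 0}, {"dx": -1, "dy": 0.3, "dz": -0.5, "ax": 0, "ay": 0, "az": 0, "gripper": 0}, {"dx": -1, "dy": 0.3, "dz": 0, "ax": 0, "ay": 0, "az": 0, "gripper": 0}, {"dx": -1, "dy": 0.3, "dz": 0, "ax": 0, "ay": 0, "az": 0, "gripper": 0}]'

```text
clock: 6.9
tcp_pos: [0.4416, 0.2215, 0.1899]
orientation: [179.9, -0.0, 89.9]
contact_force: [-0.2, -0.3, -0.2]
opening: 0.0377
grasp_force: 60.5
```

jog_arm --commands '[{"dx": -1, "dy": 0.3, "dz": 0, "ax": 0, "ay": 0, "az": 0, "gripper": 0}, {"dx": -1, "dy": 0.3, "dz": 0, "ax": 0, "ay": 0, "az": 0, "gripper": 0}, {"dx": -1, "dy": 0.3, "dz": 0, "ax": 0, "ay": 0, "az": 0, "gripper": 0}, {"dx": -1, "dy": 0.3, "dz": 0, "ax": 0, "ay": 0, "az": 0, "gripper": 0}, {"dx": -1, "dy": 0.3, "dz": 0, "ax": 0, "ay": 0, "az": 0, "gripper": 0}, {"dx": -1, "dy": 0.3, "dz": 0, "ax": 0, "ay": 0, "az": 0, "gripper": 0}, {"dx": -1, "dy": 0.3, "dz": 0, "ax": 0, "ay": 0, "az": 0, "gripper": 0}, {"dx": -1, "dy": 0.3, "dz": 0, "ax": 0, "ay": 0, "az": 0, "gripper": 0}, {"dx": -1, "dy": 0.3, "dz": 0, "ax": 0, "ay": 0, "az": 0, "gripper": 0}, {"dx": -1, "dy": 0.3, "dz": 0, "ax": 0, "ay": 0, "az": 0, "gripper": 0}, {"dx": -1, "dy": 0.3, "dz": 0, "ax": 0, "ay": 0, "az": 0, "gripper": 0}, {"dx": -1, "dy": 0.3, "dz": 0, "ax": 0, "ay": 0, "az": 0, "gripper": 0}]'

```text
clock: 8.4
tcp_pos: [0.5134, -0.0189, 0.1893]
orientation: [180.0, 0.0, 89.9]
contact_force: [0.7, 0.2, -0.2]
opening: 0.0379
grasp_force: 60.5
```

jog_arm --commands '[{"dx": -1, "dy": 0.3, "dz": 0, "ax": 0, "ay": 0, "az": 0, "gripper": 0}, {"dx": -1, "dy": 0.3, "dz": 0, "ax": 0, "ay": 0, "az": 0, "gripper": 0}, {"dx": -1, "dy": 0.3, "dz": 0, "ax": 0, "ay": 0, "az": 0, "gripper": 0}, {"dx": -1, "dy": 0.3, "dz": 0, "ax": 0, "ay": 0, "az": 0, "gripper": 0}, {"dx": -1, "dy": 0.3, "dz": 0, "ax": 0, "ay": 0, "az": 0, "gripper": 0}, {"dx": -1, "dy": 0.3, "dz": 0, "ax": 0, "ay": 0, "az": 0, "gripper": 0}, {"dx": -1, "dy": 0.3, "dz": 0, "ax": 0, "ay": 0, "az": 0, "gripper": 0}, {"dx": -1, "dy": 0.3, "dz": 0, "ax": 0, "ay": 0, "az": 0, "gripper": 0}, {"dx": -1, "dy": 0.3, "dz": 0, "ax": 0, "ay": 0, "az": 0, "gripper": 0}, {"dx": -1, "dy": 0.3, "dz": 0, "ax": 0, "ay": 0, "az": 0, "gripper": 0}, {"dx": 0, "dy": 0, "dz": 0, "ax": 0, "ay": 0, "az": 0, "gripper": 0}]'

```text
clock: 9.78
tcp_pos: [0.573, -0.2195, 0.1885]
orientation: [-180.0, -0.0, 89.8]
contact_force: [-0.3, -1.0, -0.1]
opening: 0.038
grasp_force: 63.5
```

```bash
python3 - <<'E'
from h import *
f=shot('wrist','w3'); print(monitor.state()['tcp_pos'],f['c'])
for n in ['scrap_tray','rack_board']:
    r=models.tip_of(n,f); b=models.look_for(n,f)
    print(n,r and (r[0],pix2w(f,r[0]['uv'],.002)),b and (b[0],pix2w(f,np.array(b[0]['rect']).reshape(2,2),.008)))
E
```

```text
[ 0.57280913 -0.21846463  0.18858635] [ 0.57330206 -0.15543559  0.3321489 ]
scrap_tray [] ({'rect': [220.2, 179.3, 344.8, 327.7], 'p': 0.8}, array([[ 0.5043204 , -0.20315327],
       [ 0.65164583, -0.39297795]]))
rack_board ({'uv': [160.7, 258.4], 'p': 0.91}, array([[ 0.42555855, -0.29982245]])) ({'rect': [98.1, 175.7, 209.5, 307.4], 'p': 0.8}, array([[ 0.37013917, -0.19873149],
       [ 0.48173825, -0.3632078 ]]))
```

View pics/w3.png

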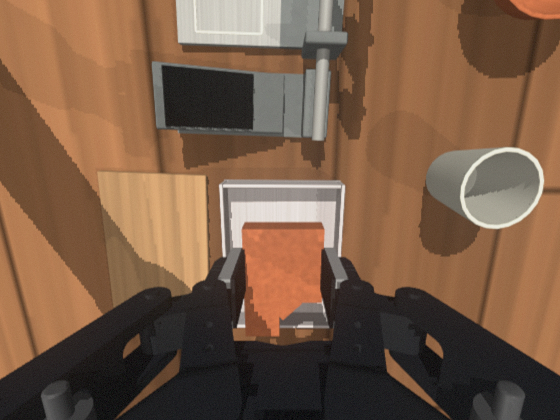

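The wrist view shows the tray's inside between columns 225 and 340, its left rim at row 181 and its right rim near row 328. The rack's left corners are at (99,172) and (209,176). odd1 is held over the tray.

```bash
python3 - <<'E'
from h import *
f=shot('wrist')
print(pix2w(f,[(221,182),(343,182),(236,328),(328,328)],.032).round(4).tolist(),pix2w(f,[(99,172),(209,176)],.008).round(4).tolist())
g=shot('scene'); print([pix2w(g,models.tip_of(n,g)[0]['uv'],0).round(4) if models.tip_of(n,g) else 0 for n in ['scrap_tray','rack_board']])
E
```

```text
[[0.5096, -0.2004], [0.635, -0.2006], [0.5178, -0.3737], [0.6262, -0.3738]] [[0.3711, -0.193], [0.4917, -0.1975]]
[array([[ 0.5715, -0.2843]]), array([[ 0.4468, -0.289 ]])]
```

jog_arm --commands '[{"dx": -0.55, "dy": 0, "dz": 1, "ax": 0, "ay": 0, "az": 0, "gripper": 0}, {"dx": -0.55, "dy": 0, "dz": 1, "ax": 0, "ay": 0, "az": 0, "gripper": 0}, {"dx": 0, "dy": 0, "dz": 1, "ax": 0, "ay": 0, "az": 0, "gripper": 0}, {"dx": 0, "dy": 0, "dz": 1, "ax": 0, "ay": 0, "az": 0, "gripper": 0}, {"dx": 0, "dy": 0, "dz": 1, "ax": 0, "ay": 0, "az": 0, "gripper": 0}, {"dx": 0, "dy": 0, "dz": 1, "ax": 0, "ay": 0, "az": 0, "gripper": 0}, {"dx": 0, "dy": 0, "dz": 1, "ax": 0, "ay": 0, "az": 0, "gripper": 0}, {"dx": 0, "dy": 0, "dz": 0.9, "ax": 0, "ay": 0, "az": 0, "gripper": 0}, {"dx": 0, "dy": 0, "dz": 0.9, "ax": 0, "ay": 0, "az": 0, "gripper": 0}, {"dx": 0, "dy": 0, "dz": 0, "ax": 0, "ay": 0, "az": 0, "gripper": 0}, {"dx": 0, "dy": 0, "dz": 0, "ax": 0, "ay": 0, "az": 0, "gripper": 58}, {"dx": 0, "dy": 0, "dz": 0, "ax": 0, "ay": 0, "az": 0, "gripper": 58}]'

```text
clock: 11.82
tcp_pos: [0.5732, -0.2402, 0.0138]
orientation: [179.9, 0.1, 89.9]
contact_force: [-0.1, 0.3, -0.0]
opening: 0.0583
grasp_force: 0.0
```

jog_arm --commands '[{"dx": 0, "dy": 0, "dz": 0, "ax": 0, "ay": 0, "az": 0, "gripper": 58}, {"dx": 0, "dy": 0, "dz": -1, "ax": 0, "ay": 0, "az": 0, "gripper": 58}, {"dx": 0, "dy": 0, "dz": -1, "ax": 0, "ay": 0, "az": 0, "gripper": 58}, {"dx": 0, "dy": 0, "dz": -1, "ax": 0, "ay": 0, "az": 0, "gripper": 58}, {"dx": 0.5, "dy": 0, "dz": -1, "ax": 0, "ay": 0, "az": 0, "gripper": 58}, {"dx": 1, "dy": 0, "dz": -1, "ax": 0, "ay": 0, "az": 0, "gripper": 50}, {"dx": 1, "dy": 0, "dz": -1, "ax": 0, "ay": 0, "az": 0, "gripper": 50}, {"dx": 1, "dy": 0, "dz": -1, "ax": 0, "ay": 0, "az": 0, "gripper": 50}, {"dx": 1, "dy": 0, "dz": -1, "ax": 0, "ay": 0, "az": 0, "gripper": 50}, {"dx": 1, "dy": 0, "dz": -1, "ax": 0, "ay": 0, "az": 0, "gripper": 50}, {"dx": 1, "dy": 0, "dz": -0.5, "ax": 0, "ay": 0, "az": 0, "gripper": 50}, {"dx": 1, "dy": 0, "dz": 0, "ax": 0, "ay": 0, "az": 0, "gripper": 50}]'

```text
clock: 13.32
tcp_pos: [0.573, -0.0884, 0.2035]
orientation: [179.9, 0.0, 89.9]
contact_force: [0.3, 0.2, 0.3]
opening: 0.0499
grasp_force: 0.0
```

```bash
python3 - <<'E'
from h import *
print(monitor.state()['tcp_pos'])
f=shot('wrist','w4')
for z in [.016]:
  for o in orange(f,z,100,(.3,.7,-.5,.5)): print(o)
g=shot('scene')
for o in orange(g,.018,40,(.3,.7,-.4,.45)): print(o)
E
python3 plan.py 606,336,80,61.4
```

```text
[ 0.57303363 -0.08843834  0.20346222]
{'px': array([283., 308.]), 'xy': (572.7, -243.2), 'size': (45.3, 37.8), 'yaw': -89.4, 'fill': 0.63}
{'px': array([175.,  89.]), 'xy': (460.8, 14.0), 'size': (176.4, 21.1), 'yaw': -89.0, 'fill': 0.71}
{'px': array([ 90., 134.]), 'xy': (350.2, -59.0), 'size': (322.6, 176.9), 'yaw': 90.0, 'fill': 0.75}
{'px': array([389., 283.]), 'xy': (689.0, 399.4), 'size': (98.3, 69.5), 'yaw': -78.1, 'fill': 0.58}
{'px': array([369., 251.]), 'xy': (607.4, 340.2), 'size': (62.0, 24.3), 'yaw': 61.9, 'fill': 0.86}
{'px': array([256., 248.]), 'xy': (669.4, 84.1), 'size': (57.8, 30.1), 'yaw': 89.6, 'fill': 0.54}
{'px': array([213., 246.]), 'xy': (688.0, -15.2), 'size': (51.5, 17.8), 'yaw': 75.7, 'fill': 0.41}
{'px': array([156., 229.]), 'xy': (667.8, -169.8), 'size': (38.2, 33.7), 'yaw': 26.0, 'fill': 0.44}
{'px': array([141., 227.]), 'xy': (673.1, -207.0), 'size': (85.8, 36.0), 'yaw': 52.8, 'fill': 0.37}
{'px': array([304., 216.]), 'xy': (530.3, 167.9), 'size': (30.1, 27.7), 'yaw': 13.8, 'fill': 0.69}
{'px': array([334., 216.]), 'xy': (509.0, 236.7), 'size': (59.7, 
[... 342 characters left out ...]
array([276., 196.]), 'xy': (473.1, 65.6), 'size': (233.3, 35.0), 'yaw': 84.4, 'fill': 0.32}
{'px': array([329., 176.]), 'xy': (361.9, 146.2), 'size': (677.8, 184.9), 'yaw': -90.0, 'fill': 0.74}
from [572.6 -87.7 202.4] 90.0
-> 606,336,80,61.4 22
0.96 0.08 0.28 0.15
0.96 0.05 0.28 0.15
0.97 0.03 0.28 0.15
0.97 0.01 0.28 0.15
0.97 -0.01 0.28 0.15
0.97 -0.03 0.28 0.15
0.96 -0.05 0.28 0.15
0.96 -0.08 0.28 0.15
0.96 -0.1 0.28 0.15
0.96 -0.12 0.28 0.15
0.96 -0.14 0.28 0.15
0.95 -0.16 0.28 0.15
0.95 -0.18 0.28 0.15
0.94 -0.2 0.28 0.15
0.94 -0.23 0.28 0.15
0.93 -0.25 0.27 0.15
0.93 -0.27 0.28 0.15
0.92 -0.29 0.27 0.15
0.92 -0.31 0.28 0.15
0.91 -0.32 0.27 0.15
0.9 -0.35 0.28 0.15
0.89 -0.37 0.27 0.15
```

jog_arm --commands '[{"dx": 1, "dy": 0.08, "dz": 0, "ax": 0, "ay": 0, "az": 0, "gripper": 50}, {"dx": 1, "dy": 0.08, "dz": 0, "ax": 0, "ay": 0, "az": 0, "gripper": 50}, {"dx": 1, "dy": 0.08, "dz": 0, "ax": 0, "ay": 0, "az": 0, "gripper": 50}, {"dx": 1, "dy": 0.08, "dz": 0, "ax": 0, "ay": 0, "az": 0, "gripper": 50}, {"dx": 1, "dy": 0.08, "dz": 0, "ax": 0, "ay": 0, "az": 0, "gripper": 50}, {"dx": 1, "dy": 0.08, "dz": 0, "ax": 0, "ay": 0, "az": 0, "gripper": 50}, {"dx": 1, "dy": 0.08, "dz": 0, "ax": 0, "ay": 0, "az": 0, "gripper": 50}, {"dx": 1, "dy": 0.08, "dz": 0, "ax": 0, "ay": 0, "az": 0, "gripper": 50}, {"dx": 1, "dy": 0.08, "dz": 0, "ax": 0, "ay": 0, "az": 0, "gripper": 50}, {"dx": 1, "dy": 0.08, "dz": 0, "ax": 0, "ay": 0, "az": 0, "gripper": 50}, {"dx": 1, "dy": 0.08, "dz": 0, "ax": 0, "ay": 0, "az": 0, "gripper": 50}, {"dx": 1, "dy": 0.08, "dz": 0, "ax": 0, "ay": 0, "az": 0, "gripper": 50}]'

```text
clock: 14.92
tcp_pos: [0.5927, 0.1513, 0.2029]
orientation: [-180.0, 0.0, 89.9]
contact_force: [0.1, -0.5, 0.7]
opening: 0.0499
grasp_force: 0.0
```

jog_arm --commands '[{"dx": 1, "dy": 0.08, "dz": 0.6, "ax": 0, "ay": 0, "az": 0, "gripper": 50}, {"dx": 1, "dy": 0.08, "dz": 0.6, "ax": 0, "ay": 0, "az": 0, "gripper": 50}, {"dx": 1, "dy": 0.08, "dz": 0.6, "ax": 0, "ay": 0, "az": 0, "gripper": 50}, {"dx": 1, "dy": 0.08, "dz": 0.6, "ax": 0, "ay": 0, "az": 0, "gripper": 50}, {"dx": 1, "dy": 0.08, "dz": 0.6, "ax": 0, "ay": 0, "az": 0, "gripper": 50}, {"dx": 1, "dy": 0.08, "dz": 0.6, "ax": 0, "ay": 0, "az": 0, "gripper": 50}, {"dx": 1, "dy": 0.08, "dz": 0.6, "ax": 0, "ay": 0, "az": 0, "gripper": 50}, {"dx": 1, "dy": 0.08, "dz": 0.6, "ax": 0, "ay": 0, "az": 0, "gripper": 50}, {"dx": 1, "dy": 0.08, "dz": 0.6, "ax": 0, "ay": 0, "az": 0, "gripper": 50}, {"dx": 0.18, "dy": 0, "dz": 0.7, "ax": 0, "ay": 0, "az": 0.83, "gripper": 50}, {"dx": 0, "dy": 0, "dz": 0, "ax": 0, "ay": 0, "az": 0.83, "gripper": 50}, {"dx": 0, "dy": 0, "dz": 0, "ax": 0, "ay": 0, "az": 0.83, "gripper": 50}]'

```text
clock: 16.42
tcp_pos: [0.6073, 0.3343, 0.0802]
orientation: [-180.0, 0.0, 68.3]
contact_force: [-0.1, 0.6, 0.2]
opening: 0.0502
grasp_force: 0.0
```

jog_arm --commands '[{"dx": 0, "dy": 0, "dz": 0, "ax": 0, "ay": 0, "az": 0.83, "gripper": 50}, {"dx": 0, "dy": 0, "dz": 0, "ax": 0, "ay": 0, "az": 0, "gripper": 50}]'

```text
clock: 16.68
tcp_pos: [0.6073, 0.3341, 0.0806]
orientation: [-180.0, 0.0, 61.4]
contact_force: [1.4, 0.4, 0.1]
opening: 0.0499
grasp_force: 0.0
```

```bash
python3 - <<'E'
from h import *
f=shot('wrist','w5')
for o in orange(f,.018,100,(.36,.66,.18,.42)): print(o)
E
python3 plan.py 606,336,9,61.4
```

```text
{'px': array([128., 402.]), 'xy': (410.0, 256.4), 'size': (38.1, 12.1), 'yaw': 13.1, 'fill': 0.75}
{'px': array([  9., 345.]), 'xy': (366.6, 346.8), 'size': (62.5, 28.1), 'yaw': 47.5, 'fill': 0.5}
{'px': array([ 12., 278.]), 'xy': (405.1, 395.1), 'size': (34.4, 11.5), 'yaw': 13.9, 'fill': 0.56}
{'px': array([278., 222.]), 'xy': (605.5, 336.3), 'size': (58.8, 24.3), 'yaw': 61.4, 'fill': 0.96}
from [607.3 334.   80.6] 61.5
-> 606,336,9,61.4 4
0.01 -0.03 0.9 0
0.02 -0.02 0.89 0
0.01 -0.03 0.9 0
0.02 -0.02 0.89 0
```

jog_arm --commands '[{"dx": 0.05, "dy": -0.1, "dz": 0.9, "ax": 0, "ay": 0, "az": 0, "gripper": 50}, {"dx": 0, "dy": 0, "dz": 0.9, "ax": 0, "ay": 0, "az": 0, "gripper": 50}, {"dx": 0, "dy": 0, "dz": 0.9, "ax": 0, "ay": 0, "az": 0, "gripper": 50}, {"dx": 0, "dy": 0, "dz": 0.85, "ax": 0, "ay": 0, "az": 0, "gripper": 50}, {"dx": 0, "dy": 0, "dz": 0, "ax": 0, "ay": 0, "az": 0, "gripper": 50}, {"dx": 0, "dy": 0, "dz": 0, "ax": 0, "ay": 0, "az": 0, "gripper": 0}, {"dx": 0, "dy": 0, "dz": 0, "ax": 0, "ay": 0, "az": 0, "gripper": 0}, {"dx": 0, "dy": 0, "dz": 0, "ax": 0, "ay": 0, "az": 0, "gripper": 0}, {"dx": 0, "dy": 0, "dz": 0, "ax": 0, "ay": 0, "az": 0, "gripper": 0}, {"dx": 0, "dy": 0, "dz": 0, "ax": 0, "ay": 0, "az": 0, "gripper": 0}, {"dx": 0, "dy": 0, "dz": -1, "ax": 0, "ay": 0, "az": 0, "gripper": 0}, {"dx": 0, "dy": 0, "dz": -1, "ax": 0, "ay": 0, "az": 0, "gripper": 0}]'

```text
clock: 18.23
tcp_pos: [0.6057, 0.3353, 0.0501]
orientation: [-180.0, 0.0, 61.4]
contact_force: [0.2, 0.0, -0.5]
opening: 0.0231
grasp_force: 59.3
```

jog_arm --commands '[{"dx": 0, "dy": 0, "dz": -1, "ax": 0, "ay": 0, "az": -0.83, "gripper": 0}, {"dx": 0, "dy": 0, "dz": -1, "ax": 0, "ay": 0, "az": -0.83, "gripper": 0}, {"dx": 0, "dy": 0, "dz": -1, "ax": 0, "ay": 0, "az": -0.83, "gripper": 0}, {"dx": 0, "dy": 0, "dz": -1, "ax": 0, "ay": 0, "az": -0.83, "gripper": 0}, {"dx": -1, "dy": -0.05, "dz": -1, "ax": 0, "ay": 0, "az": 0, "gripper": 0}, {"dx": -1, "dy": -0.05, "dz": -1, "ax": 0, "ay": 0, "az": 0, "gripper": 0}, {"dx": -1, "dy": -0.05, "dz": -1, "ax": 0, "ay": 0, "az": 0, "gripper": 0}, {"dx": -1, "dy": -0.05, "dz": -0.5, "ax": 0, "ay": 0, "az": 0, "gripper": 0}, {"dx": -1, "dy": -0.05, "dz": 0, "ax": 0, "ay": 0, "az": 0, "gripper": 0}, {"dx": -1, "dy": -0.05, "dz": 0, "ax": 0, "ay": 0, "az": 0, "gripper": 0}, {"dx": -1, "dy": -0.05, "dz": 0, "ax": 0, "ay": 0, "az": 0, "gripper": 0}, {"dx": -1, "dy": -0.05, "dz": 0, "ax": 0, "ay": 0, "az": 0, "gripper": 0}]'

```text
clock: 19.73
tcp_pos: [0.5975, 0.1741, 0.1995]
orientation: [-180.0, 0.0, 89.9]
contact_force: [-0.1, 0.2, -0.3]
opening: 0.023
grasp_force: 59.3
```

jog_arm --commands '[{"dx": -1, "dy": -0.05, "dz": 0, "ax": 0, "ay": 0, "az": 0, "gripper": 0}, {"dx": -1, "dy": -0.05, "dz": 0, "ax": 0, "ay": 0, "az": 0, "gripper": 0}, {"dx": -1, "dy": -0.05, "dz": 0, "ax": 0, "ay": 0, "az": 0, "gripper": 0}, {"dx": -1, "dy": -0.05, "dz": 0, "ax": 0, "ay": 0, "az": 0, "gripper": 0}, {"dx": -1, "dy": -0.05, "dz": 0, "ax": 0, "ay": 0, "az": 0, "gripper": 0}, {"dx": -1, "dy": -0.05, "dz": 0, "ax": 0, "ay": 0, "az": 0, "gripper": 0}, {"dx": -1, "dy": -0.05, "dz": 0, "ax": 0, "ay": 0, "az": 0, "gripper": 0}, {"dx": -1, "dy": -0.05, "dz": 0, "ax": 0, "ay": 0, "az": 0, "gripper": 0}, {"dx": -1, "dy": -0.05, "dz": 0, "ax": 0, "ay": 0, "az": 0, "gripper": 0}, {"dx": -1, "dy": -0.05, "dz": 0, "ax": 0, "ay": 0, "az": 0, "gripper": 0}, {"dx": -1, "dy": -0.05, "dz": 0, "ax": 0, "ay": 0, "az": 0, "gripper": 0}, {"dx": -1, "dy": -0.05, "dz": 0, "ax": 0, "ay": 0, "az": 0, "gripper": 0}]'

```text
clock: 21.22
tcp_pos: [0.5853, -0.0659, 0.1999]
orientation: [180.0, 0.0, 89.9]
contact_force: [-1.1, -0.1, -0.4]
opening: 0.0231
grasp_force: 59.3
```

jog_arm --commands '[{"dx": -1, "dy": -0.05, "dz": 0, "ax": 0, "ay": 0, "az": 0, "gripper": 0}, {"dx": -1, "dy": -0.05, "dz": 0, "ax": 0, "ay": 0, "az": 0, "gripper": 0}, {"dx": -1, "dy": -0.05, "dz": 0, "ax": 0, "ay": 0, "az": 0, "gripper": 0}, {"dx": -1, "dy": -0.05, "dz": 0, "ax": 0, "ay": 0, "az": 0, "gripper": 0}, {"dx": -1, "dy": -0.05, "dz": 0, "ax": 0, "ay": 0, "az": 0, "gripper": 0}, {"dx": -1, "dy": -0.05, "dz": 0, "ax": 0, "ay": 0, "az": 0, "gripper": 0}, {"dx": -1, "dy": -0.05, "dz": 0, "ax": 0, "ay": 0, "az": 0, "gripper": 0}, {"dx": -1, "dy": -0.05, "dz": 0, "ax": 0, "ay": 0, "az": 0, "gripper": 0}, {"dx": -1, "dy": -0.05, "dz": 0, "ax": 0, "ay": 0, "az": 0, "gripper": 0}, {"dx": -1, "dy": -0.05, "dz": 0, "ax": 0, "ay": 0, "az": 0, "gripper": 0}, {"dx": -1, "dy": -0.05, "dz": 0, "ax": 0, "ay": 0, "az": 0, "gripper": 0}, {"dx": -1, "dy": -0.05, "dz": 0, "ax": 0, "ay": 0, "az": 0, "gripper": 0}]'

```text
clock: 22.72
tcp_pos: [0.5729, -0.3059, 0.1999]
orientation: [-180.0, 0.0, 89.9]
contact_force: [-0.6, -0.8, -0.2]
opening: 0.0226
grasp_force: 59.3
```

jog_arm --commands '[{"dx": -0.8, "dy": 0, "dz": 0, "ax": 0, "ay": 0, "az": 0, "gripper": 0}, {"dx": 0, "dy": 0, "dz": 1, "ax": 0, "ay": 0, "az": 0, "gripper": 0}, {"dx": 0, "dy": 0, "dz": 1, "ax": 0, "ay": 0, "az": 0, "gripper": 0}, {"dx": 0, "dy": 0, "dz": 1, "ax": 0, "ay": 0, "az": 0, "gripper": 0}, {"dx": 0, "dy": 0, "dz": 1, "ax": 0, "ay": 0, "az": 0, "gripper": 0}, {"dx": 0, "dy": 0, "dz": 1, "ax": 0, "ay": 0, "az": 0, "gripper": 0}, {"dx": 0, "dy": 0, "dz": 1, "ax": 0, "ay": 0, "az": 0, "gripper": 0}, {"dx": 0, "dy": 0, "dz": 0, "ax": 0, "ay": 0, "az": 0, "gripper": 0}]'

```text
clock: 23.72
tcp_pos: [0.5725, -0.3204, 0.0785]
orientation: [-179.9, -0.1, 89.9]
contact_force: [-0.1, -0.1, 0.2]
opening: 0.0229
grasp_force: 59.3
```

jog_arm --commands '[{"dx": 0, "dy": 0, "dz": 1, "ax": 0, "ay": 0, "az": 0, "gripper": 0}, {"dx": 0, "dy": 0, "dz": 1, "ax": 0, "ay": 0, "az": 0, "gripper": 0}, {"dx": 0, "dy": 0, "dz": 1, "ax": 0, "ay": 0, "az": 0, "gripper": 0}, {"dx": 0, "dy": 0, "dz": 0.3, "ax": 0, "ay": 0, "az": 0, "gripper": 0}, {"dx": 0, "dy": 0, "dz": 0, "ax": 0, "ay": 0, "az": 0, "gripper": 0}, {"dx": 0, "dy": 0, "dz": 0, "ax": 0, "ay": 0, "az": 0, "gripper": 50}, {"dx": 0, "dy": 0, "dz": 0, "ax": 0, "ay": 0, "az": 0, "gripper": 50}, {"dx": 0, "dy": 0, "dz": -1, "ax": 0, "ay": 0, "az": 0, "gripper": 50}, {"dx": 0, "dy": 0, "dz": -1, "ax": 0, "ay": 0, "az": 0, "gripper": 60}, {"dx": 0.5, "dy": 0, "dz": -1, "ax": 0, "ay": 0, "az": 0, "gripper": 60}, {"dx": 1, "dy": -0.12, "dz": -1, "ax": 0, "ay": 0, "az": 0, "gripper": 60}, {"dx": 1, "dy": -0.12, "dz": -1, "ax": 0, "ay": 0, "az": 0, "gripper": 60}]'

```text
clock: 25.22
tcp_pos: [0.5681, -0.2694, 0.1151]
orientation: [180.0, 0.0, 89.9]
contact_force: [0.2, -0.3, 0.4]
opening: 0.0598
grasp_force: 0.0
```

jog_arm --commands '[{"dx": 1, "dy": -0.12, "dz": -1, "ax": 0, "ay": 0, "az": 0, "gripper": 60}, {"dx": 1, "dy": -0.12, "dz": -1, "ax": 0, "ay": 0, "az": 0, "gripper": 60}, {"dx": 1, "dy": -0.12, "dz": -1, "ax": 0, "ay": 0, "az": 0, "gripper": 60}, {"dx": 1, "dy": -0.12, "dz": -1, "ax": 0, "ay": 0, "az": 0, "gripper": 60}, {"dx": 1, "dy": -0.12, "dz": 0, "ax": 0, "ay": 0, "az": 0, "gripper": 60}, {"dx": 1, "dy": -0.12, "dz": 0, "ax": 0, "ay": 0, "az": 0, "gripper": 60}, {"dx": 1, "dy": -0.12, "dz": 0, "ax": 0, "ay": 0, "az": 0, "gripper": 60}, {"dx": 1, "dy": -0.12, "dz": 0, "ax": 0, "ay": 0, "az": 0, "gripper": 60}, {"dx": 1, "dy": -0.12, "dz": 0, "ax": 0, "ay": 0, "az": 0, "gripper": 60}, {"dx": 1, "dy": -0.12, "dz": 0, "ax": 0, "ay": 0, "az": 0, "gripper": 60}, {"dx": 1, "dy": -0.12, "dz": 0, "ax": 0, "ay": 0, "az": 0, "gripper": 60}, {"dx": 1, "dy": -0.12, "dz": 0, "ax": 0, "ay": 0, "az": 0, "gripper": 60}]'

```text
clock: 26.72
tcp_pos: [0.5396, -0.0292, 0.1939]
orientation: [180.0, 0.0, 89.9]
contact_force: [-0.1, 0.2, 0.8]
opening: 0.0601
grasp_force: 0.0
```

jog_arm --commands '[{"dx": 1, "dy": -0.12, "dz": 0, "ax": 0, "ay": 0, "az": 0, "gripper": 60}, {"dx": 1, "dy": -0.12, "dz": 0, "ax": 0, "ay": 0, "az": 0, "gripper": 60}, {"dx": 1, "dy": -0.12, "dz": 0, "ax": 0, "ay": 0, "az": 0, "gripper": 60}, {"dx": 1, "dy": -0.12, "dz": 0, "ax": 0, "ay": 0, "az": 0, "gripper": 60}, {"dx": 1, "dy": -0.12, "dz": 0, "ax": 0, "ay": 0, "az": 0, "gripper": 60}, {"dx": 1, "dy": -0.12, "dz": 0, "ax": 0, "ay": 0, "az": 0, "gripper": 60}, {"dx": 1, "dy": -0.12, "dz": 0, "ax": 0, "ay": 0, "az": 0, "gripper": 60}, {"dx": 1, "dy": -0.12, "dz": 0, "ax": 0, "ay": 0, "az": 0, "gripper": 60}, {"dx": 1, "dy": -0.12, "dz": 0, "ax": 0, "ay": 0, "az": 0, "gripper": 60}, {"dx": 1, "dy": -0.12, "dz": 0, "ax": 0, "ay": 0, "az": 0, "gripper": 60}, {"dx": 0, "dy": 0, "dz": 0, "ax": 0, "ay": 0, "az": 0, "gripper": 60}]'

```text
clock: 28.1
tcp_pos: [0.5157, 0.1709, 0.1939]
orientation: [-180.0, -0.0, 90.0]
contact_force: [-0.0, -0.5, 0.4]
opening: 0.0602
grasp_force: 0.0
```

```bash
python3 - <<'E'
from h import *
f=shot('wrist','w6')
for o in orange(f,.018,100,(.36,.66,.18,.42)): print(o)
g=shot('scene','s6')
for o in orange(g,.01,40,(.5,.64,-.38,-.2)): print(o)
E
python3 plan.py 507.6,233.8,100,81.9
```

```text
{'px': array([275., 135.]), 'xy': (507.4, 233.7), 'size': (58.2, 38.4), 'yaw': 82.1, 'fill': 0.95}
{'px': array([185., 131.]), 'xy': (416.3, 233.8), 'size': (58.2, 38.3), 'yaw': -75.7, 'fill': 0.9}
{'px': array([142., 197.]), 'xy': (569.1, -261.7), 'size': (43.5, 15.7), 'yaw': 26.6, 'fill': 0.66}
{'px': array([122., 194.]), 'xy': (569.4, -318.9), 'size': (61.7, 22.8), 'yaw': 89.5, 'fill': 0.81}
from [516.1 169.5 193.9] 89.9
-> 507.6,233.8,100,81.9 5
0.64 -0.09 0.94 0.19
0.64 -0.1 0.94 0.19
0.64 -0.12 0.94 0.19
0.63 -0.14 0.94 0.19
0.63 -0.16 0.93 0.19
```

jog_arm --commands '[{"dx": 0.64, "dy": -0.09, "dz": 0.94, "ax": 0, "ay": 0, "az": 0.19, "gripper": 60}, {"dx": 0.64, "dy": -0.1, "dz": 0.94, "ax": 0, "ay": 0, "az": 0.19, "gripper": 60}, {"dx": 0.64, "dy": -0.12, "dz": 0.94, "ax": 0, "ay": 0, "az": 0.19, "gripper": 60}, {"dx": 0.63, "dy": -0.14, "dz": 0.94, "ax": 0, "ay": 0, "az": 0.19, "gripper": 60}, {"dx": 0.63, "dy": -0.16, "dz": 0.94, "ax": 0, "ay": 0, "az": 0.19, "gripper": 60}, {"dx": 0, "dy": 0, "dz": 0.9, "ax": 0, "ay": 0, "az": 0, "gripper": 60}, {"dx": 0, "dy": 0, "dz": 0.9, "ax": 0, "ay": 0, "az": 0, "gripper": 60}, {"dx": 0, "dy": 0, "dz": 0.9, "ax": 0, "ay": 0, "az": 0, "gripper": 60}, {"dx": 0, "dy": 0, "dz": 0.9, "ax": 0, "ay": 0, "az": 0, "gripper": 60}, {"dx": 0, "dy": 0, "dz": 0.9, "ax": 0, "ay": 0, "az": 0, "gripper": 60}, {"dx": 0, "dy": 0, "dz": 0, "ax": 0, "ay": 0, "az": 0, "gripper": 60}, {"dx": 0, "dy": 0, "dz": 0, "ax": 0, "ay": 0, "az": 0, "gripper": 0}]'

```text
clock: 29.7
tcp_pos: [0.5082, 0.2335, 0.0106]
orientation: [179.9, -0.0, 81.7]
contact_force: [-0.2, 0.6, -1.5]
opening: 0.043
grasp_force: 0.0
```

jog_arm --commands '[{"dx": 0, "dy": 0, "dz": 0, "ax": 0, "ay": 0, "az": 0, "gripper": 0}, {"dx": 0, "dy": 0, "dz": 0, "ax": 0, "ay": 0, "az": 0, "gripper": 0}, {"dx": 0, "dy": 0, "dz": 0, "ax": 0, "ay": 0, "az": 0, "gripper": 0}, {"dx": 0, "dy": 0, "dz": 0, "ax": 0, "ay": 0, "az": 0, "gripper": 0}, {"dx": 0, "dy": 0, "dz": -1, "ax": 0, "ay": 0, "az": 0, "gripper": 0}, {"dx": 0, "dy": 0, "dz": -1, "ax": 0, "ay": 0, "az": 0, "gripper": 0}, {"dx": 0, "dy": 0, "dz": -1, "ax": 0, "ay": 0, "az": 0, "gripper": 0}, {"dx": 0, "dy": 0, "dz": -1, "ax": 0, "ay": 0, "az": 0, "gripper": 0}, {"dx": 0, "dy": 0, "dz": -1, "ax": 0, "ay": 0, "az": 0, "gripper": 0}, {"dx": 0, "dy": 0, "dz": 0, "ax": 0, "ay": 0, "az": 0, "gripper": 0}]'

```text
clock: 30.95
tcp_pos: [0.5082, 0.234, 0.1113]
orientation: [179.8, -0.1, 81.8]
contact_force: [-0.5, -0.2, -1.0]
opening: 0.0381
grasp_force: 60.3
```

```bash
python3 plan.py 526.5,98,100,178 526.5,98,13,178; python3 - <<'E'
from h import *
f=shot('wrist')
p=monitor.state()
for o in orange(f,p['tcp_pos'][2]+.008,300): print(o)
E
```

```text
from [508.2 234.  111.3] 81.8
-> 526.5,98,100,178 12
-0.55 0.16 0.05 -0.93
-0.57 0.08 0.05 -0.93
-0.57 0 0.05 -0.93
-0.57 -0.08 0.05 -0.93
-0.55 -0.16 0.05 -0.93
-0.52 -0.23 0.04 -0.93
-0.48 -0.3 0.05 -0.93
-0.44 -0.37 0.04 -0.93
-0.38 -0.43 0.05 -0.93
-0.32 -0.47 0.04 -0.93
-0.25 -0.51 0.05 -0.93
-0.17 -0.55 0.04 -0.93
-> 526.5,98,13,178 5
0 0 0.87 -0.01
0 0 0.87 -0.01
0 0 0.87 -0.01
0 0 0.87 -0.01
0 0 0.87 -0.01
```

jog_arm --commands '[{"dx": -0.55, "dy": 0.16, "dz": 0.05, "ax": 0, "ay": 0, "az": -0.93, "gripper": 0}, {"dx": -0.57, "dy": 0.08, "dz": 0.05, "ax": 0, "ay": 0, "az": -0.93, "gripper": 0}, {"dx": -0.57, "dy": 0, "dz": 0.05, "ax": 0, "ay": 0, "az": -0.93, "gripper": 0}, {"dx": -0.57, "dy": -0.08, "dz": 0.05, "ax": 0, "ay": 0, "az": -0.93, "gripper": 0}, {"dx": -0.55, "dy": -0.16, "dz": 0.05, "ax": 0, "ay": 0, "az": -0.93, "gripper": 0}, {"dx": -0.52, "dy": -0.23, "dz": 0.05, "ax": 0, "ay": 0, "az": -0.93, "gripper": 0}, {"dx": -0.48, "dy": -0.3, "dz": 0.05, "ax": 0, "ay": 0, "az": -0.93, "gripper": 0}, {"dx": -0.44, "dy": -0.37, "dz": 0.05, "ax": 0, "ay": 0, "az": -0.93, "gripper": 0}, {"dx": -0.38, "dy": -0.43, "dz": 0.05, "ax": 0, "ay": 0, "az": -0.93, "gripper": 0}, {"dx": -0.32, "dy": -0.47, "dz": 0.04, "ax": 0, "ay": 0, "az": -0.93, "gripper": 0}, {"dx": -0.25, "dy": -0.51, "dz": 0.05, "ax": 0, "ay": 0, "az": -0.93, "gripper": 0}, {"dx": -0.17, "dy": -0.55, "dz": 0.04, "ax": 0, "ay": 0, "az": -0.93, "gripper": 0}]'

```text
clock: 32.5
tcp_pos: [0.5254, 0.0974, 0.0972]
orientation: [180.0, -0.1, 177.9]
contact_force: [-0.1, 0.6, -0.6]
opening: 0.0376
grasp_force: 60.3
```

jog_arm --commands '[{"dx": 0, "dy": 0, "dz": 0, "ax": 0, "ay": 0, "az": 0, "gripper": 0}, {"dx": 0, "dy": 0, "dz": 0, "ax": 0, "ay": 0, "az": 0, "gripper": 0}]'

```text
clock: 32.75
tcp_pos: [0.5256, 0.0981, 0.0978]
orientation: [180.0, -0.1, 177.5]
contact_force: [0.8, -0.6, -1.1]
opening: 0.0376
grasp_force: 60.3
```

```bash
python3 - <<'E'
from h import *
f=shot('wrist','w7'); p=monitor.state(); print(p['q'].round(1))
z=p['tcp_pos'][2]+.0075
hsv=cv2.cvtColor(f['img'],cv2.COLOR_RGB2HSV); print(hsv[230,283],hsv[200,283])
for o in orange(f,z,300): print(o)
E
python3 plan.py 526.5,98,13,178
```

```text
[ -2.1  28.1  88.2   0.   63.6 -89.7]
[ 10 161 182] [ 24  22 162]
{'px': array([289., 310.]), 'xy': (545.7, 96.5), 'size': (38.3, 15.8), 'yaw': 87.5, 'fill': 0.35}
{'px': array([282., 231.]), 'xy': (506.6, 98.2), 'size': (38.5, 22.5), 'yaw': 87.5, 'fill': 0.93}
{'px': array([475.,  58.]), 'xy': (433.7, 181.6), 'size': (35.5, 23.7), 'yaw': -75.6, 'fill': 0.97}
{'px': array([145.,  27.]), 'xy': (417.3, 45.4), 'size': (124.3, 22.2), 'yaw': 87.5, 'fill': 0.78}
from [525.6  98.1  98. ] 177.6
-> 526.5,98,13,178 5
-0.01 0 0.85 -0.01
-0.01 0 0.85 -0.01
-0.01 0 0.85 -0.01
-0.01 0 0.85 -0.01
0 -0.01 0.85 -0.01
```

View pics/w7.png

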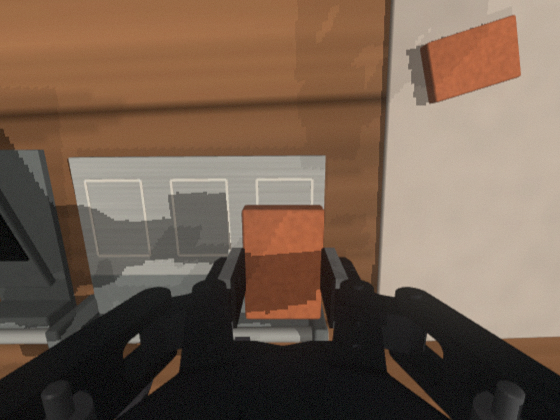

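A is held squarely over nest0, whose outline is at (285,180), and B is still on the board at (475,58). Lowering.

jog_arm --commands '[{"dx": -0.07, "dy": 0, "dz": 0.85, "ax": 0, "ay": 0, "az": -0.04, "gripper": 0}, {"dx": 0, "dy": 0, "dz": 0.85, "ax": 0, "ay": 0, "az": 0, "gripper": 0}, {"dx": 0, "dy": 0, "dz": 0.85, "ax": 0, "ay": 0, "az": 0, "gripper": 0}, {"dx": 0, "dy": 0, "dz": 0.85, "ax": 0, "ay": 0, "az": 0, "gripper": 0}, {"dx": 0, "dy": 0, "dz": 0.4, "ax": 0, "ay": 0, "az": 0, "gripper": 0}, {"dx": 0, "dy": 0, "dz": 0.4, "ax": 0, "ay": 0, "az": 0, "gripper": 0}, {"dx": 0, "dy": 0, "dz": 0, "ax": 0, "ay": 0, "az": 0, "gripper": 0}]'

```text
clock: 33.67
tcp_pos: [0.5272, 0.0978, 0.0141]
orientation: [180.0, -0.0, 178.0]
contact_force: [0.4, -0.2, -0.4]
opening: 0.0377
grasp_force: 60.3
```

jog_arm --commands '[{"dx": 0, "dy": 0, "dz": 0, "ax": 0, "ay": 0, "az": 0, "gripper": 55}, {"dx": 0, "dy": 0, "dz": 0, "ax": 0, "ay": 0, "az": 0, "gripper": 55}, {"dx": 0, "dy": 0, "dz": -1, "ax": 0, "ay": 0, "az": 0, "gripper": 60}, {"dx": 0, "dy": 0, "dz": -1, "ax": 0, "ay": 0, "az": 0, "gripper": 60}, {"dx": 0, "dy": 0, "dz": -1, "ax": 0, "ay": 0, "az": 0, "gripper": 60}, {"dx": 0, "dy": 0, "dz": -1, "ax": 0, "ay": 0, "az": 0, "gripper": 60}, {"dx": 0, "dy": 0, "dz": -0.5, "ax": 0, "ay": 0, "az": 0, "gripper": 60}, {"dx": 0, "dy": 0, "dz": 0, "ax": 0, "ay": 0, "az": 0, "gripper": 60}]'

```text
clock: 34.67
tcp_pos: [0.5274, 0.0977, 0.1047]
orientation: [180.0, 0.1, 178.0]
contact_force: [-0.0, 0.3, 0.2]
opening: 0.06
grasp_force: 0.0
```

```bash
python3 - <<'E'
from h import *
f=shot('wrist','w8')
for z in (.02,.018):
  for o in orange(f,z,300,(.36,.66,.0,.42)): print(z,o)
E
python3 plan.py 416.4,233.8,100,104.6
```

```text
0.02 {'px': array([283., 215.]), 'xy': (526.9, 97.0), 'size': (58.5, 38.6), 'yaw': -2.0, 'fill': 0.97}
0.02 {'px': array([471.,  59.]), 'xy': (416.7, 233.1), 'size': (57.8, 38.5), 'yaw': -75.4, 'fill': 0.96}
0.02 {'px': array([141.,  29.]), 'xy': (388.4, 4.4), 'size': (201.6, 20.1), 'yaw': -88.9, 'fill': 0.7}
0.018 {'px': array([283., 215.]), 'xy': (527.5, 97.0), 'size': (59.0, 39.0), 'yaw': -2.0, 'fill': 0.97}
0.018 {'px': array([471.,  59.]), 'xy': (416.3, 234.3), 'size': (58.3, 38.9), 'yaw': -75.4, 'fill': 0.96}
0.018 {'px': array([141.,  29.]), 'xy': (387.8, 3.6), 'size': (203.4, 20.2), 'yaw': -88.9, 'fill': 0.7}
from [527.1  97.7 104.1] 178.0
-> 416.4,233.8,100,104.6 9
0.64 0.73 0.02 0.95
0.74 0.64 0.02 0.95
0.82 0.52 0.02 0.95
0.89 0.4 0.02 0.95
0.94 0.27 0.02 0.95
0.96 0.14 0.03 0.95
0.98 0 0.02 0.95
0.96 -0.14 0.03 0.95
0.94 -0.27 0.02 0.95
```

jog_arm --commands '[{"dx": 0.64, "dy": 0.73, "dz": 0.02, "ax": 0, "ay": 0, "az": 0.95, "gripper": 60}, {"dx": 0.74, "dy": 0.64, "dz": 0.02, "ax": 0, "ay": 0, "az": 0.95, "gripper": 60}, {"dx": 0.82, "dy": 0.52, "dz": 0.02, "ax": 0, "ay": 0, "az": 0.95, "gripper": 60}, {"dx": 0.89, "dy": 0.4, "dz": 0.02, "ax": 0, "ay": 0, "az": 0.95, "gripper": 60}, {"dx": 0.94, "dy": 0.27, "dz": 0.02, "ax": 0, "ay": 0, "az": 0.95, "gripper": 60}, {"dx": 0.96, "dy": 0.14, "dz": 0.03, "ax": 0, "ay": 0, "az": 0.95, "gripper": 60}, {"dx": 0.98, "dy": 0, "dz": 0.02, "ax": 0, "ay": 0, "az": 0.95, "gripper": 60}, {"dx": 0.96, "dy": -0.14, "dz": 0.03, "ax": 0, "ay": 0, "az": 0.95, "gripper": 60}, {"dx": 0.94, "dy": -0.27, "dz": 0.02, "ax": 0, "ay": 0, "az": 0.95, "gripper": 60}, {"dx": 0, "dy": 0, "dz": 0, "ax": 0, "ay": 0, "az": 0, "gripper": 60}]'

```text
clock: 35.98
tcp_pos: [0.4157, 0.2343, 0.0996]
orientation: [-179.9, 0.0, 104.7]
contact_force: [0.1, 0.2, 0.3]
opening: 0.0599
grasp_force: 0.0
```

```bash
python3 - <<'E'
from h import *
f=shot('wrist')
for o in orange(f,.018,300,(.36,.66,.15,.42)): print(o)
E
python3 plan.py 416.4,233.8,9.5,104.6
```

```text
from [416.4 233.9  99.8] 104.7
-> 416.4,233.8,9.5,104.6 5
0 0 0.9 0
0 0 0.9 0
0 0 0.91 0
0 0 0.9 0
0 0 0.91 0
```

```bash
python3 - <<'E'
from h import *
f=shot('wrist','w9')
hsv=cv2.cvtColor(f['img'],cv2.COLOR_RGB2HSV); print(hsv[220,283])
for o in orange(f,.018,60,(.3,.7,.1,.45)): print(o)
g=shot('scene')
for o in orange(g,.018,40,(.35,.66,.05,.41)): print(o)
E
```

```text
[ 10 156 147]
{'px': array([295., 238.]), 'xy': (612.3, 163.6), 'size': (51.8, 26.9), 'yaw': 8.6, 'fill': 0.5}
{'px': array([302., 214.]), 'xy': (527.2, 161.5), 'size': (42.0, 33.1), 'yaw': -82.1, 'fill': 0.54}
{'px': array([280., 210.]), 'xy': (525.8, 100.7), 'size': (59.4, 38.8), 'yaw': -1.7, 'fill': 0.8}
{'px': array([340., 193.]), 'xy': (416.9, 235.6), 'size': (58.1, 36.7), 'yaw': -74.4, 'fill': 0.92}
```

View pics/w9.png

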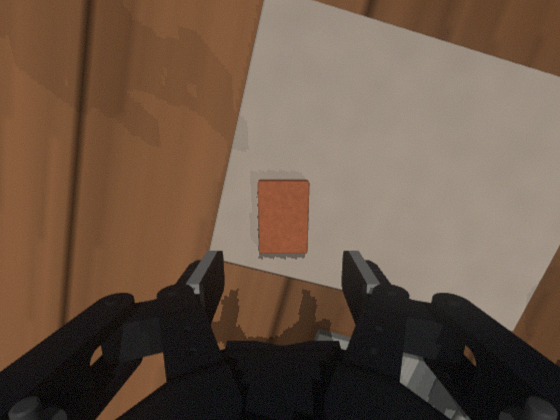

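B lies at (284,217), centred between the fingers and only darkened by the hand's shadow. Grasping.

jog_arm --commands '[{"dx": 0, "dy": 0, "dz": 0.9, "ax": 0, "ay": 0, "az": 0, "gripper": 60}, {"dx": 0, "dy": 0, "dz": 0.9, "ax": 0, "ay": 0, "az": 0, "gripper": 60}, {"dx": 0, "dy": 0, "dz": 0.9, "ax": 0, "ay": 0, "az": 0, "gripper": 60}, {"dx": 0, "dy": 0, "dz": 0.9, "ax": 0, "ay": 0, "az": 0, "gripper": 60}, {"dx": 0, "dy": 0, "dz": 0.9, "ax": 0, "ay": 0, "az": 0, "gripper": 60}, {"dx": 0, "dy": 0, "dz": 0, "ax": 0, "ay": 0, "az": 0, "gripper": 60}, {"dx": 0, "dy": 0, "dz": 0, "ax": 0, "ay": 0, "az": 0, "gripper": 0}, {"dx": 0, "dy": 0, "dz": 0, "ax": 0, "ay": 0, "az": 0, "gripper": 0}, {"dx": 0, "dy": 0, "dz": 0, "ax": 0, "ay": 0, "az": 0, "gripper": 0}, {"dx": 0, "dy": 0, "dz": 0, "ax": 0, "ay": 0, "az": 0, "gripper": 0}, {"dx": 0, "dy": 0, "dz": 0, "ax": 0, "ay": 0, "az": 0, "gripper": 0}, {"dx": 0, "dy": 0, "dz": 0, "ax": 0, "ay": 0, "az": 0, "gripper": 0}]'

```text
clock: 37.62
tcp_pos: [0.4172, 0.2338, 0.0113]
orientation: [179.9, 0.0, 104.5]
contact_force: [-0.5, -2.4, 5.7]
opening: 0.0378
grasp_force: 60.6
```

jog_arm --commands '[{"dx": 0, "dy": 0, "dz": -1, "ax": 0, "ay": 0, "az": 0, "gripper": 0}, {"dx": 0, "dy": 0, "dz": -1, "ax": 0, "ay": 0, "az": 0, "gripper": 0}, {"dx": 0, "dy": 0, "dz": -1, "ax": 0, "ay": 0, "az": 0, "gripper": 0}, {"dx": 0, "dy": 0, "dz": -1, "ax": 0, "ay": 0, "az": 0, "gripper": 0}, {"dx": 0, "dy": 0, "dz": -1, "ax": 0, "ay": 0, "az": 0, "gripper": 0}, {"dx": 0, "dy": 0, "dz": -0.5, "ax": 0, "ay": 0, "az": 0, "gripper": 0}, {"dx": 0, "dy": 0, "dz": 0, "ax": 0, "ay": 0, "az": 0, "gripper": 0}]'

```text
clock: 38.5
tcp_pos: [0.4168, 0.2339, 0.1207]
orientation: [179.9, -0.0, 104.5]
contact_force: [0.2, 0.5, -1.3]
opening: 0.0374
grasp_force: 60.5
```

```bash
python3 plan.py 521.8,-38,110,178
```

```text
from [416.8 233.9 120.7] 104.5
-> 521.8,-38,110,178 15
-0.97 0.11 0.04 -0.57
-0.97 0.03 0.04 -0.57
-0.97 -0.05 0.03 -0.57
-0.96 -0.14 0.04 -0.57
-0.95 -0.22 0.03 -0.57
-0.92 -0.3 0.04 -0.57
-0.9 -0.38 0.03 -0.57
-0.86 -0.45 0.04 -0.57
-0.82 -0.52 0.03 -0.57
-0.77 -0.59 0.04 -0.57
-0.72 -0.65 0.03 -0.57
-0.66 -0.71 0.04 -0.57
-0.59 -0.77 0.03 -0.57
-0.53 -0.82 0.04 -0.57
-0.45 -0.86 0.03 -0.57
```

jog_arm --commands '[{"dx": -0.97, "dy": 0.11, "dz": 0.04, "ax": 0, "ay": 0, "az": -0.57, "gripper": 0}, {"dx": -0.97, "dy": 0.03, "dz": 0.04, "ax": 0, "ay": 0, "az": -0.57, "gripper": 0}, {"dx": -0.97, "dy": -0.05, "dz": 0.03, "ax": 0, "ay": 0, "az": -0.57, "gripper": 0}, {"dx": -0.96, "dy": -0.14, "dz": 0.04, "ax": 0, "ay": 0, "az": -0.57, "gripper": 0}, {"dx": -0.95, "dy": -0.22, "dz": 0.03, "ax": 0, "ay": 0, "az": -0.57, "gripper": 0}, {"dx": -0.92, "dy": -0.3, "dz": 0.04, "ax": 0, "ay": 0, "az": -0.57, "gripper": 0}, {"dx": -0.9, "dy": -0.38, "dz": 0.03, "ax": 0, "ay": 0, "az": -0.57, "gripper": 0}, {"dx": -0.86, "dy": -0.45, "dz": 0.04, "ax": 0, "ay": 0, "az": -0.57, "gripper": 0}, {"dx": -0.82, "dy": -0.52, "dz": 0.03, "ax": 0, "ay": 0, "az": -0.57, "gripper": 0}, {"dx": -0.77, "dy": -0.59, "dz": 0.04, "ax": 0, "ay": 0, "az": -0.57, "gripper": 0}, {"dx": -0.72, "dy": -0.65, "dz": 0.03, "ax": 0, "ay": 0, "az": -0.57, "gripper": 0}, {"dx": -0.66, "dy": -0.71, "dz": 0.04, "ax": 0, "ay": 0, "az": -0.57, "gripper": 0}]'

```text
clock: 40.0
tcp_pos: [0.5006, 0.0158, 0.1108]
orientation: [-180.0, -0.1, 163.5]
contact_force: [0.5, -0.3, -0.6]
opening: 0.0376
grasp_force: 60.5
```

jog_arm --commands '[{"dx": -0.59, "dy": -0.77, "dz": 0.03, "ax": 0, "ay": 0, "az": -0.57, "gripper": 0}, {"dx": -0.53, "dy": -0.82, "dz": 0.04, "ax": 0, "ay": 0, "az": -0.57, "gripper": 0}, {"dx": -0.45, "dy": -0.86, "dz": 0.03, "ax": 0, "ay": 0, "az": -0.57, "gripper": 0}, {"dx": 0, "dy": 0, "dz": 0, "ax": 0, "ay": 0, "az": 0, "gripper": 0}, {"dx": 0, "dy": 0, "dz": 0, "ax": 0, "ay": 0, "az": 0, "gripper": 0}]'

```text
clock: 40.62
tcp_pos: [0.521, -0.0375, 0.1092]
orientation: [180.0, -0.1, 177.9]
contact_force: [-0.8, 0.7, -1.0]
opening: 0.0378
grasp_force: 60.5
```

```bash
sed -i 's/(3,125,150)/(3,125,120)/' h.py; python3 - <<'E'
from h import *
f=shot('wrist','w10'); p=monitor.state(); 
for o in orange(f,p['tcp_pos'][2]+.0075,200,(.4,.6,-.1,.05)): print(o)
for o in orange(f,.02,200,(.4,.6,.03,.2)): print('A',o)
E
python3 plan.py 521.8,-38,14,178
```

```text
{'px': array([400., 373.]), 'xy': (588.1, 24.3), 'size': (37.0, 7.9), 'yaw': 37.7, 'fill': 0.58}
{'px': array([447., 215.]), 'xy': (497.0, 41.3), 'size': (34.4, 23.1), 'yaw': -1.8, 'fill': 0.97}
{'px': array([310., 183.]), 'xy': (498.4, -31.8), 'size': (220.5, 102.5), 'yaw': -90.0, 'fill': 0.33}
{'px': array([295.,  49.]), 'xy': (425.9, -29.2), 'size': (216.9, 43.3), 'yaw': 87.9, 'fill': 0.86}
A {'px': array([447., 215.]), 'xy': (526.1, 96.6), 'size': (58.9, 39.6), 'yaw': -1.8, 'fill': 0.97}
from [521.1 -37.4 109.4] 178.0
-> 521.8,-38,14,178 5
-0.01 -0.01 0.95 0
-0.01 -0.01 0.95 0
-0.01 0 0.96 0
0 -0.01 0.95 0
-0.01 0 0.96 0
```

jog_arm --commands '[{"dx": -0.04, "dy": -0.03, "dz": 0.95, "ax": 0, "ay": 0, "az": 0, "gripper": 0}, {"dx": 0, "dy": 0, "dz": 0.95, "ax": 0, "ay": 0, "az": 0, "gripper": 0}, {"dx": 0, "dy": 0, "dz": 0.95, "ax": 0, "ay": 0, "az": 0, "gripper": 0}, {"dx": 0, "dy": 0, "dz": 0.95, "ax": 0, "ay": 0, "az": 0, "gripper": 0}, {"dx": 0, "dy": 0, "dz": 0.45, "ax": 0, "ay": 0, "az": 0, "gripper": 0}, {"dx": 0, "dy": 0, "dz": 0.45, "ax": 0, "ay": 0, "az": 0, "gripper": 0}, {"dx": 0, "dy": 0, "dz": 0, "ax": 0, "ay": 0, "az": 0, "gripper": 0}, {"dx": 0, "dy": 0, "dz": 0, "ax": 0, "ay": 0, "az": 0, "gripper": 55}, {"dx": 0, "dy": 0, "dz": 0, "ax": 0, "ay": 0, "az": 0, "gripper": 55}, {"dx": 0, "dy": 0, "dz": 0, "ax": 0, "ay": 0, "az": 0, "gripper": 55}]'

```text
clock: 41.92
tcp_pos: [0.5225, -0.0388, 0.016]
orientation: [-180.0, 0.0, 178.0]
contact_force: [-0.1, 0.6, 0.5]
opening: 0.0548
grasp_force: 0.0
```

jog_arm --commands '[{"dx": 0, "dy": 0, "dz": -1, "ax": 0, "ay": 0, "az": 0, "gripper": 55}, {"dx": 0, "dy": 0, "dz": -1, "ax": 0, "ay": 0, "az": 0, "gripper": 55}, {"dx": 0, "dy": 0, "dz": -1, "ax": 0, "ay": 0, "az": 0, "gripper": 0}, {"dx": 0, "dy": 0, "dz": -1, "ax": 0, "ay": 0, "az": 0, "gripper": 0}, {"dx": 0, "dy": 0, "dz": -1, "ax": 0, "ay": 0, "az": 0, "gripper": 0}, {"dx": 0, "dy": 0, "dz": -1, "ax": 0, "ay": 0, "az": 0, "gripper": 0}, {"dx": 0, "dy": 0, "dz": -0.5, "ax": 0, "ay": 0, "az": 0, "gripper": 0}, {"dx": 0, "dy": 0, "dz": 0, "ax": 0, "ay": 0, "az": 0, "gripper": 0}]'

```text
clock: 42.92
tcp_pos: [0.5225, -0.0388, 0.146]
orientation: [-180.0, 0.1, 178.0]
contact_force: [-0.4, -0.8, -1.1]
opening: -0.0002
grasp_force: 0.0
```

```bash
python3 - <<'E'
from h import *
f=shot('wrist','w11'); p=monitor.state(); 
for o in orange(f,.02,200,(.45,.6,-.1,.15)): print(o)
for n in ['pedal_pad']:
    print([(q['p'],q['uv'],pix2w(f,q['uv'],.05).round(4)) for q in models.tip_of(n,f)[:2]])
g=shot('scene','s11')
for o in orange(g,.016,40,(.5,.64,-.38,-.18)): print('tray',o)
print([(q['p'],q['uv'],pix2w(g,q['uv'],.05).round(4)) for q in models.tip_of('pedal_pad',g)[:1]])
E
```

```text
{'px': array([428., 204.]), 'xy': (526.0, 96.7), 'size': (59.0, 39.4), 'yaw': -1.8, 'fill': 0.97}
{'px': array([283., 203.]), 'xy': (521.2, -39.8), 'size': (58.9, 39.2), 'yaw': -2.0, 'fill': 0.97}
{'px': array([313., 170.]), 'xy': (527.9, -40.2), 'size': (404.8, 175.2), 'yaw': 89.7, 'fill': 0.24}
[(0.67, [177.6, 172.9], array([[ 0.4849, -0.1238]]))]
tray {'px': array([147., 198.]), 'xy': (575.1, -245.7), 'size': (56.4, 40.4), 'yaw': -89.3, 'fill': 0.72}
tray {'px': array([122., 194.]), 'xy': (576.1, -316.1), 'size': (57.6, 24.0), 'yaw': 89.5, 'fill': 0.81}
[(0.88, [204.7, 176.9], array([[ 0.488, -0.113]]))]
```

View pics/w11.png

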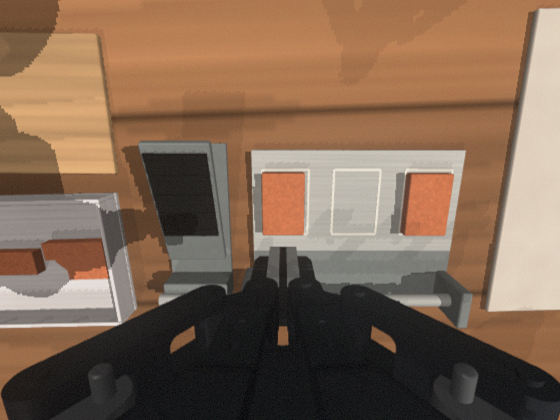

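Both tiles sit in the outlined places, at (284,203) in nest2 and (428,204) in nest0. The odd tiles are in the tray at (20,262) and (75,258), and the pedal pad is near (180,195). On to the pedal with shut fingers.

jog_arm --commands '[{"dx": 0.39, "dy": -0.86, "dz": 0, "ax": 0, "ay": 0, "az": 0, "gripper": 0}, {"dx": 0.39, "dy": -0.86, "dz": 0, "ax": 0, "ay": 0, "az": 0, "gripper": 0}, {"dx": 0.39, "dy": -0.86, "dz": 0.5, "ax": 0, "ay": 0, "az": 0, "gripper": 0}, {"dx": 0.39, "dy": -0.86, "dz": 1, "ax": 0, "ay": 0, "az": 0, "gripper": 0}, {"dx": 0.39, "dy": -0.86, "dz": 1, "ax": 0, "ay": 0, "az": 0, "gripper": 0}, {"dx": 0, "dy": 0, "dz": 1, "ax": 0, "ay": 0, "az": 0, "gripper": 0}, {"dx": 0, "dy": 0, "dz": 0.5, "ax": 0, "ay": 0, "az": 0, "gripper": 0}, {"dx": 0, "dy": 0, "dz": 0, "ax": 0, "ay": 0, "az": 0, "gripper": 0}]'

```text
clock: 44.12
tcp_pos: [0.48, -0.1235, 0.0654]
orientation: [180.0, -0.1, 178.0]
contact_force: [-0.1, 0.3, -0.3]
opening: -0.0
grasp_force: 0.0
```

```bash
python3 - <<'E'
from h import *
f=shot('wrist','w12')
for o in orange(f,.02,150,(.45,.6,-.1,.15)): print(o)
E
```

```text
{'px': array([408., 274.]), 'xy': (518.0, -39.7), 'size': (53.8, 39.3), 'yaw': -1.9, 'fill': 0.81}
{'px': array([366., 201.]), 'xy': (482.1, -66.3), 'size': (250.3, 87.7), 'yaw': -89.7, 'fill': 0.29}
```

View pics/w12.png

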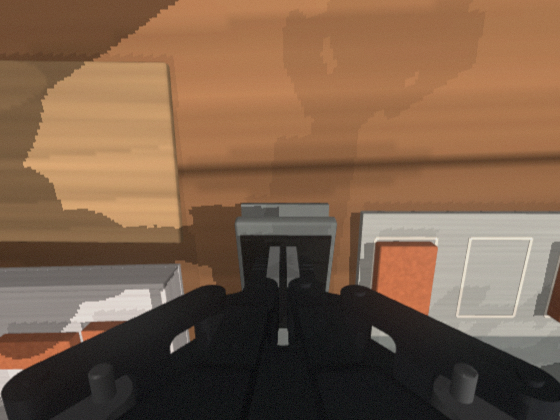

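The finger tips stand centred over the pedal's black pad at (285,270). Pressing down.

jog_arm --commands '[{"dx": 0, "dy": 0, "dz": 0.5, "ax": 0, "ay": 0, "az": 0, "gripper": 0}, {"dx": 0, "dy": 0, "dz": 0.5, "ax": 0, "ay": 0, "az": 0, "gripper": 0}, {"dx": 0, "dy": 0, "dz": 0.5, "ax": 0, "ay": 0, "az": 0, "gripper": 0}, {"dx": 0, "dy": 0, "dz": 0.4, "ax": 0, "ay": 0, "az": 0, "gripper": 0}, {"dx": 0, "dy": 0, "dz": 0.2, "ax": 0, "ay": 0, "az": 0, "gripper": 0}, {"dx": 0, "dy": 0, "dz": 0, "ax": 0, "ay": 0, "az": 0, "gripper": 0}]'

```text
clock: 44.92
tcp_pos: [0.4799, -0.1231, 0.0235]
orientation: [180.0, -0.1, 178.0]
contact_force: [-4.4, -0.5, 6.5]
opening: 0.0
grasp_force: 3.0
```

jog_arm --commands '[{"dx": 0, "dy": 0, "dz": 0.08, "ax": 0, "ay": 0, "az": 0, "gripper": 0}, {"dx": 0, "dy": 0, "dz": 0, "ax": 0, "ay": 0, "az": 0, "gripper": 0}]'

```text
clock: 45.18
tcp_pos: [0.4799, -0.1231, 0.0222]
orientation: [180.0, -0.1, 178.0]
contact_force: [-3.6, 0.5, 6.7]
opening: -0.0
grasp_force: 3.2
```

jog_arm --commands '[{"dx": 0, "dy": 0, "dz": 0.06, "ax": 0, "ay": 0, "az": 0, "gripper": 0}, {"dx": 0, "dy": 0, "dz": 0, "ax": 0, "ay": 0, "az": 0, "gripper": 0}]'

```text
clock: 45.42
tcp_pos: [0.4798, -0.1231, 0.021]
orientation: [180.0, -0.1, 178.0]
contact_force: [-4.4, 1.0, 5.9]
opening: -0.0
grasp_force: 3.4
```

jog_arm --commands '[{"dx": 0, "dy": 0, "dz": 0.05, "ax": 0, "ay": 0, "az": 0, "gripper": 0}, {"dx": 0, "dy": 0, "dz": 0, "ax": 0, "ay": 0, "az": 0, "gripper": 0}]'

```text
clock: 45.68
tcp_pos: [0.4798, -0.1231, 0.02]
orientation: [180.0, -0.1, 178.0]
contact_force: [-4.4, -0.1, 8.1]
opening: -0.0002
grasp_force: 3.5
```

jog_arm --commands '[{"dx": 0, "dy": 0, "dz": 0.05, "ax": 0, "ay": 0, "az": 0, "gripper": 0}, {"dx": 0, "dy": 0, "dz": 0, "ax": 0, "ay": 0, "az": 0, "gripper": 0}]'

```text
clock: 45.92
tcp_pos: [0.4798, -0.1231, 0.0191]
orientation: [180.0, -0.1, 178.0]
contact_force: [-5.2, 0.9, 7.8]
opening: -0.0002
grasp_force: 3.9
```

jog_arm --commands '[{"dx": 0, "dy": 0, "dz": 0.05, "ax": 0, "ay": 0, "az": 0, "gripper": 0}, {"dx": 0, "dy": 0, "dz": 0, "ax": 0, "ay": 0, "az": 0, "gripper": 0}]'

```text
clock: 46.18
tcp_pos: [0.4798, -0.1231, 0.0187]
orientation: [-180.0, -0.1, 178.0]
contact_force: [-6.7, 0.4, 14.9]
opening: -0.0002
grasp_force: 7.9
```

```bash
python3 - <<'E'
from h import *
shot('scene','s13'); a=cv2.imread('pics/s13.png')[150:270,150:330]
cv2.imwrite('pics/c13.png',cv2.resize(a,None,fx=4,fy=4,interpolation=cv2.INTER_CUBIC))
E
```

```text
(no output)
```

The force jumped from 8 to 15 N, which is the stop. I'll press slightly more to be sure, then release.

jog_arm --commands '[{"dx": 0, "dy": 0, "dz": 0.04, "ax": 0, "ay": 0, "az": 0, "gripper": 0}, {"dx": 0, "dy": 0, "dz": 0, "ax": 0, "ay": 0, "az": 0, "gripper": 0}, {"dx": 0, "dy": 0, "dz": 0, "ax": 0, "ay": 0, "az": 0, "gripper": 0}]'

```text
clock: 46.6
tcp_pos: [0.4798, -0.1231, 0.0186]
orientation: [-180.0, -0.0, 178.0]
contact_force: [-9.5, 1.7, 24.8]
opening: -0.0006
grasp_force: 12.2
```

```bash
python3 - <<'E'
from h import *
f=shot('side','d13'); print(monitor.state()['tcp_pos'],monitor.state()['contact_force'])
a=cv2.imread('pics/d13.png')[200:340,210:350]
b=cv2.imread('pics/s13.png')[150:270,150:330]
a=cv2.resize(a,(400,400),interpolation=cv2.INTER_CUBIC); b=cv2.resize(b,(400,267),interpolation=cv2.INTER_CUBIC)
c=np.zeros((400,800,3),np.uint8); c[:,:400]=a; c[:267,400:]=b; cv2.imwrite('pics/c13.png',c)
E
```

```text
[ 0.47981686 -0.12314808  0.01860854] [-8.9144431   1.57192038 23.22237914]
```

View pics/c13.png

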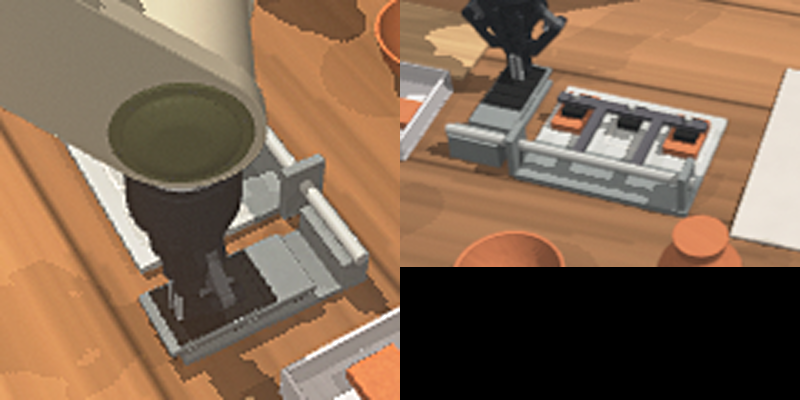

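The pedal is level and the stamps lie over both tiles. Releasing.

jog_arm --commands '[{"dx": 0, "dy": 0, "dz": -0.5, "ax": 0, "ay": 0, "az": 0, "gripper": 0}, {"dx": 0, "dy": 0, "dz": -0.5, "ax": 0, "ay": 0, "az": 0, "gripper": 0}, {"dx": 0, "dy": 0, "dz": -0.5, "ax": 0, "ay": 0, "az": 0, "gripper": 0}, {"dx": 0, "dy": 0, "dz": -0.8, "ax": 0, "ay": 0, "az": 0, "gripper": 0}, {"dx": 0, "dy": 0, "dz": -1, "ax": 0, "ay": 0, "az": 0, "gripper": 0}, {"dx": 0, "dy": 0, "dz": -1, "ax": 0, "ay": 0, "az": 0, "gripper": 55}, {"dx": 0, "dy": 0, "dz": -1, "ax": 0, "ay": 0, "az": 0, "gripper": 55}, {"dx": 0, "dy": 0, "dz": 0, "ax": 0, "ay": 0, "az": 0, "gripper": 55}]'

```text
clock: 47.65
tcp_pos: [0.4805, -0.1235, 0.1239]
orientation: [-179.9, 0.1, 178.0]
contact_force: [0.2, -0.2, -0.6]
opening: 0.0539
grasp_force: 0.0
```

```bash
python3 - <<'E'
from h import *
g=shot('scene','s14')
for o in orange(g,.02,40,(.45,.6,-.1,.15)): print(o)
f=shot('wrist','w14')
for o in orange(f,.02,150,(.45,.6,-.1,.15)): print(o)
print(pix2w(f,[(0,0)],.01))
E
python3 plan.py 521.8,-39.3,90,178
```

```text
{'px': array([280., 210.]), 'xy': (528.8, 101.3), 'size': (59.6, 38.7), 'yaw': -1.7, 'fill': 0.8}
{'px': array([230., 195.]), 'xy': (509.5, -34.1), 'size': (41.8, 32.0), 'yaw': -74.4, 'fill': 0.49}
{'px': array([287., 198.]), 'xy': (481.7, 100.5), 'size': (165.1, 33.5), 'yaw': -87.9, 'fill': 0.42}
{'px': array([244., 189.]), 'xy': (473.6, -10.5), 'size': (46.7, 20.3), 'yaw': -82.4, 'fill': 0.54}
{'px': array([554., 290.]), 'xy': (566.9, 122.3), 'size': (88.8, 16.8), 'yaw': 11.6, 'fill': 0.53}
{'px': array([530., 252.]), 'xy': (526.3, 97.0), 'size': (58.9, 39.5), 'yaw': -2.0, 'fill': 0.97}
{'px': array([381., 247.]), 'xy': (521.0, -39.8), 'size': (59.8, 39.1), 'yaw': -2.0, 'fill': 0.78}
{'px': array([371., 194.]), 'xy': (502.9, -40.5), 'size': (304.3, 128.0), 'yaw': -89.6, 'fill': 0.22}
[[ 0.30972101 -0.33187448]]
from [ 479.9 -123.1  122.4] 178.0
-> 521.8,-39.3,90,178 5
-0.39 0.85 0.32 0
-0.39 0.85 0.33 0
-0.39 0.85 0.32 0
-0.39 0.86 0.33 0
-0.39 0.85 0.32 0
```

jog_arm --commands '[{"dx": -0.39, "dy": 0.85, "dz": 0.32, "ax": 0, "ay": 0, "az": 0, "gripper": 58}, {"dx": -0.39, "dy": 0.85, "dz": 0.33, "ax": 0, "ay": 0, "az": 0, "gripper": 58}, {"dx": -0.39, "dy": 0.85, "dz": 0.32, "ax": 0, "ay": 0, "az": 0, "gripper": 58}, {"dx": -0.39, "dy": 0.86, "dz": 0.33, "ax": 0, "ay": 0, "az": 0, "gripper": 58}, {"dx": -0.39, "dy": 0.85, "dz": 0.32, "ax": 0, "ay": 0, "az": 0, "gripper": 58}, {"dx": 0, "dy": 0, "dz": 1, "ax": 0, "ay": 0, "az": 0, "gripper": 58}, {"dx": 0, "dy": 0, "dz": 1, "ax": 0, "ay": 0, "az": 0, "gripper": 58}, {"dx": 0, "dy": 0, "dz": 1, "ax": 0, "ay": 0, "az": 0, "gripper": 58}, {"dx": 0, "dy": 0, "dz": 0.9, "ax": 0, "ay": 0, "az": 0, "gripper": 58}, {"dx": 0, "dy": 0, "dz": 0, "ax": 0, "ay": 0, "az": 0, "gripper": 58}, {"dx": 0, "dy": 0, "dz": 0, "ax": 0, "ay": 0, "az": 0, "gripper": 0}, {"dx": 0, "dy": 0, "dz": 0, "ax": 0, "ay": 0, "az": 0, "gripper": 0}]'

```text
clock: 49.25
tcp_pos: [0.5227, -0.0396, 0.0135]
orientation: [-180.0, 0.1, 178.0]
contact_force: [-0.1, 0.0, 1.7]
opening: 0.0375
grasp_force: 60.4
```

jog_arm --commands '[{"dx": 0, "dy": 0, "dz": 0, "ax": 0, "ay": 0, "az": 0, "gripper": 0}, {"dx": 0, "dy": 0, "dz": 0, "ax": 0, "ay": 0, "az": 0, "gripper": 0}, {"dx": 0, "dy": 0, "dz": 0, "ax": 0, "ay": 0, "az": 0, "gripper": 0}, {"dx": 0, "dy": 0, "dz": -1, "ax": 0, "ay": 0, "az": 0, "gripper": 0}, {"dx": 0, "dy": 0, "dz": -1, "ax": 0, "ay": 0, "az": 0, "gripper": 0}, {"dx": 0, "dy": 0, "dz": -1, "ax": 0, "ay": 0, "az": 0, "gripper": 0}, {"dx": 0, "dy": 0, "dz": -1, "ax": 0, "ay": 0, "az": 0, "gripper": 0}, {"dx": 0, "dy": 0, "dz": -1, "ax": 0, "ay": 0, "az": 0, "gripper": 0}, {"dx": 0, "dy": 0, "dz": 0, "ax": 0, "ay": 0, "az": 0, "gripper": 0}]'

```text
clock: 50.38
tcp_pos: [0.5229, -0.0397, 0.1137]
orientation: [-180.0, 0.2, 178.0]
contact_force: [0.5, 0.4, -2.4]
opening: 0.0377
grasp_force: 60.3
```

```bash
python3 plan.py 427,-335,112,178
```

```text
from [522.9 -39.7 113.7] 178.0
-> 427,-335,112,178 16
0.27 -0.93 0.01 0
0.27 -0.93 0.01 0
0.27 -0.93 0 0
0.27 -0.93 0.01 0
0.27 -0.93 0 0
0.27 -0.93 0.01 0
0.27 -0.93 0 0
0.27 -0.93 0.01 0
0.26 -0.94 0 0
0.27 -0.93 0.01 0
0.26 -0.94 0 0
0.27 -0.93 0.01 0
0.26 -0.94 0 0
0.27 -0.93 0.01 0
0.26 -0.94 0 0
0.27 -0.93 0.01 0
```

jog_arm --commands '[{"dx": 0.27, "dy": -0.93, "dz": 0, "ax": 0, "ay": 0, "az": 0, "gripper": 0}, {"dx": 0.27, "dy": -0.93, "dz": 0, "ax": 0, "ay": 0, "az": 0, "gripper": 0}, {"dx": 0.27, "dy": -0.93, "dz": 0, "ax": 0, "ay": 0, "az": 0, "gripper": 0}, {"dx": 0.27, "dy": -0.93, "dz": 0, "ax": 0, "ay": 0, "az": 0, "gripper": 0}, {"dx": 0.27, "dy": -0.93, "dz": 0, "ax": 0, "ay": 0, "az": 0, "gripper": 0}, {"dx": 0.27, "dy": -0.93, "dz": 0, "ax": 0, "ay": 0, "az": 0, "gripper": 0}, {"dx": 0.27, "dy": -0.93, "dz": 0, "ax": 0, "ay": 0, "az": 0, "gripper": 0}, {"dx": 0.27, "dy": -0.93, "dz": 0, "ax": 0, "ay": 0, "az": 0, "gripper": 0}]'

```text
clock: 51.38
tcp_pos: [0.4733, -0.1871, 0.1116]
orientation: [179.9, -0.1, 178.0]
contact_force: [-0.1, -0.5, -0.6]
opening: 0.0379
grasp_force: 60.3
```

jog_arm --commands '[{"dx": 0.27, "dy": -0.93, "dz": 0, "ax": 0, "ay": 0, "az": 0, "gripper": 0}, {"dx": 0.27, "dy": -0.93, "dz": 0, "ax": 0, "ay": 0, "az": 0, "gripper": 0}, {"dx": 0.27, "dy": -0.93, "dz": 0, "ax": 0, "ay": 0, "az": 0, "gripper": 0}, {"dx": 0.27, "dy": -0.93, "dz": 0, "ax": 0, "ay": 0, "az": 0, "gripper": 0}, {"dx": 0.27, "dy": -0.93, "dz": 0, "ax": 0, "ay": 0, "az": 0, "gripper": 0}, {"dx": 0.27, "dy": -0.93, "dz": 0, "ax": 0, "ay": 0, "az": 0, "gripper": 0}, {"dx": 0.27, "dy": -0.93, "dz": 0, "ax": 0, "ay": 0, "az": 0, "gripper": 0}, {"dx": 0.27, "dy": -0.93, "dz": 0, "ax": 0, "ay": 0, "az": 0, "gripper": 0}, {"dx": 0, "dy": 0, "dz": 0, "ax": 0, "ay": 0, "az": 0, "gripper": 0}, {"dx": 0, "dy": 0, "dz": 0, "ax": 0, "ay": 0, "az": 0, "gripper": 0}]'

```text
clock: 52.62
tcp_pos: [0.4256, -0.3336, 0.1126]
orientation: [180.0, -0.0, 178.0]
contact_force: [0.8, 0.2, -0.3]
opening: 0.0375
grasp_force: 60.3
```

```bash
python3 - <<'E'
from h import *
f=shot('wrist','w15'); p=monitor.state(); print(p['q'].round(1),p['tcp_pos'])
E
```

```text
[ -50.6   27.6   86.3    0.    66.2 -138.7] [ 0.42576507 -0.33339967  0.11269218]
```

View pics/w15.png

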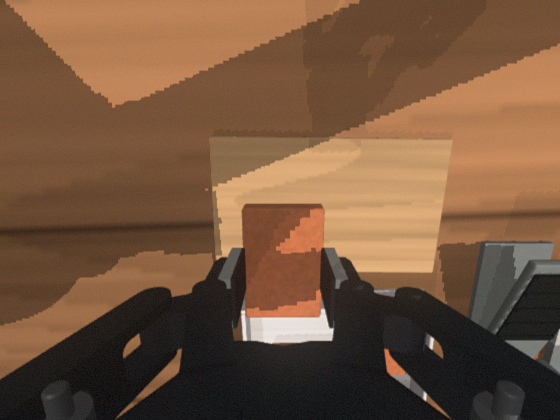

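The rack's visible corners are (210,137), (451,139) and (436,272). The tile is held over its right part. I'll compute the rack pose from these.

```bash
python3 - <<'E'
from h import *
f=shot('wrist')
print((pix2w(f,[(210,137),(451,139),(436,272),(217,272)],.008)*1000).round(1).tolist())
E
```

```text
[[360.9, -391.4], [369.2, -194.7], [488.2, -195.0], [481.2, -396.8]]
```

jog_arm --commands '[{"dx": 0, "dy": 0, "dz": 1, "ax": 0, "ay": 0, "az": 0, "gripper": 0}, {"dx": 0, "dy": 0, "dz": 1, "ax": 0, "ay": 0, "az": 0, "gripper": 0}, {"dx": 0, "dy": 0, "dz": 1, "ax": 0, "ay": 0, "az": 0, "gripper": 0}, {"dx": 0, "dy": 0, "dz": 1, "ax": 0, "ay": 0, "az": 0, "gripper": 0}, {"dx": 0, "dy": 0, "dz": 0.5, "ax": 0, "ay": 0, "az": 0, "gripper": 0}, {"dx": 0, "dy": 0, "dz": 0.4, "ax": 0, "ay": 0, "az": 0, "gripper": 0}, {"dx": 0, "dy": 0, "dz": 0, "ax": 0, "ay": 0, "az": 0, "gripper": 0}, {"dx": 0, "dy": 0, "dz": 0, "ax": 0, "ay": 0, "az": 0, "gripper": 55}, {"dx": 0, "dy": 0, "dz": 0, "ax": 0, "ay": 0, "az": 0, "gripper": 55}, {"dx": 0, "dy": 0, "dz": 0, "ax": 0, "ay": 0, "az": 0, "gripper": 55}]'

```text
clock: 53.98
tcp_pos: [0.4257, -0.3341, 0.015]
orientation: [-180.0, 0.0, 178.0]
contact_force: [-0.0, -0.3, -0.4]
opening: 0.055
grasp_force: 0.0
```

jog_arm --commands '[{"dx": 0, "dy": 0, "dz": -1, "ax": 0, "ay": 0, "az": 0, "gripper": 55}, {"dx": 0, "dy": 0, "dz": -1, "ax": 0, "ay": 0, "az": 0, "gripper": 58}, {"dx": 0, "dy": 0, "dz": -1, "ax": 0, "ay": 0, "az": 0, "gripper": 58}, {"dx": 0, "dy": 0, "dz": -1, "ax": 0, "ay": 0, "az": 0, "gripper": 58}, {"dx": 0, "dy": 0, "dz": -1, "ax": 0, "ay": 0, "az": 0, "gripper": 58}, {"dx": 0, "dy": 0, "dz": 0, "ax": 0, "ay": 0, "az": 0, "gripper": 58}]'

```text
clock: 54.72
tcp_pos: [0.426, -0.3344, 0.1159]
orientation: [-179.9, 0.1, 178.0]
contact_force: [0.1, 1.3, -0.6]
opening: 0.0579
grasp_force: 0.0
```

```bash
python3 - <<'E'
from h import *
f=shot('wrist','w16')
for o in orange(f,.02,150,(.35,.5,-.4,-.19)): print(o)
E
python3 plan.py 527,97.2,112,178
```

```text
{'px': array([286., 277.]), 'xy': (486.9, -338.6), 'size': (101.0, 20.8), 'yaw': 88.1, 'fill': 0.64}
{'px': array([419., 274.]), 'xy': (489.9, -218.8), 'size': (53.0, 41.5), 'yaw': -67.5, 'fill': 0.38}
{'px': array([284., 211.]), 'xy': (424.4, -334.9), 'size': (60.8, 40.3), 'yaw': -2.0, 'fill': 0.96}
from [ 425.6 -334.   114.8] 178.0
-> 527,97.2,112,178 23
-0.19 0.94 0.01 0
-0.19 0.94 0.01 0
-0.19 0.94 0.01 0
-0.19 0.95 0.01 0
-0.19 0.94 0.01 0
-0.19 0.95 0 0
-0.19 0.94 0.01 0
-0.19 0.95 0 0
-0.19 0.94 0.01 0
-0.19 0.95 0 0
-0.19 0.94 0.01 0
-0.19 0.95 0 0
-0.18 0.94 0.01 0
-0.19 0.95 0 0
-0.18 0.94 0.01 0
-0.19 0.95 0 0
-0.18 0.94 0.01 0
-0.19 0.95 0 0
-0.18 0.94 0.01 0
-0.19 0.95 0 0
-0.18 0.94 0.01 0
-0.19 0.95 0 0
-0.18 0.94 0.01 0
```

jog_arm --commands '[{"dx": -0.19, "dy": 0.945, "dz": 0, "ax": 0, "ay": 0, "az": 0, "gripper": 58}, {"dx": -0.19, "dy": 0.945, "dz": 0, "ax": 0, "ay": 0, "az": 0, "gripper": 58}, {"dx": -0.19, "dy": 0.945, "dz": 0, "ax": 0, "ay": 0, "az": 0, "gripper": 58}, {"dx": -0.19, "dy": 0.945, "dz": 0, "ax": 0, "ay": 0, "az": 0, "gripper": 58}, {"dx": -0.19, "dy": 0.945, "dz": 0, "ax": 0, "ay": 0, "az": 0, "gripper": 58}, {"dx": -0.19, "dy": 0.945, "dz": 0, "ax": 0, "ay": 0, "az": 0, "gripper": 58}, {"dx": -0.19, "dy": 0.945, "dz": 0, "ax": 0, "ay": 0, "az": 0, "gripper": 58}, {"dx": -0.19, "dy": 0.945, "dz": 0, "ax": 0, "ay": 0, "az": 0, "gripper": 58}, {"dx": -0.19, "dy": 0.945, "dz": 0, "ax": 0, "ay": 0, "az": 0, "gripper": 58}, {"dx": -0.19, "dy": 0.945, "dz": 0, "ax": 0, "ay": 0, "az": 0, "gripper": 58}, {"dx": -0.19, "dy": 0.945, "dz": 0, "ax": 0, "ay": 0, "az": 0, "gripper": 58}, {"dx": -0.19, "dy": 0.945, "dz": 0, "ax": 0, "ay": 0, "az": 0, "gripper": 58}]'

```text
clock: 56.28
tcp_pos: [0.4793, -0.1076, 0.1147]
orientation: [-180.0, 0.0, 178.0]
contact_force: [-0.0, 0.9, 0.3]
opening: 0.058
grasp_force: 0.0
```

jog_arm --commands '[{"dx": -0.18, "dy": 0.945, "dz": 0, "ax": 0, "ay": 0, "az": 0, "gripper": 58}, {"dx": -0.19, "dy": 0.945, "dz": 0, "ax": 0, "ay": 0, "az": 0, "gripper": 58}, {"dx": -0.18, "dy": 0.945, "dz": 0, "ax": 0, "ay": 0, "az": 0, "gripper": 58}, {"dx": -0.19, "dy": 0.945, "dz": 0, "ax": 0, "ay": 0, "az": 0, "gripper": 58}, {"dx": -0.18, "dy": 0.945, "dz": 0, "ax": 0, "ay": 0, "az": 0, "gripper": 58}, {"dx": -0.19, "dy": 0.945, "dz": 0, "ax": 0, "ay": 0, "az": 0, "gripper": 58}, {"dx": -0.18, "dy": 0.945, "dz": 0, "ax": 0, "ay": 0, "az": 0, "gripper": 58}, {"dx": -0.19, "dy": 0.945, "dz": 0, "ax": 0, "ay": 0, "az": 0, "gripper": 58}, {"dx": -0.18, "dy": 0.945, "dz": 0, "ax": 0, "ay": 0, "az": 0, "gripper": 58}, {"dx": -0.19, "dy": 0.945, "dz": 0, "ax": 0, "ay": 0, "az": 0, "gripper": 58}, {"dx": -0.18, "dy": 0.945, "dz": 0, "ax": 0, "ay": 0, "az": 0, "gripper": 58}, {"dx": 0, "dy": 0, "dz": 0, "ax": 0, "ay": 0, "az": 0, "gripper": 58}]'

```text
clock: 57.78
tcp_pos: [0.527, 0.0988, 0.1146]
orientation: [180.0, 0.0, 178.1]
contact_force: [0.2, -0.4, 0.7]
opening: 0.0577
grasp_force: 0.0
```

```bash
python3 - <<'E'
from h import *
f=shot('wrist','w17')
for o in orange(f,.02,150,(.45,.6,-.1,.17)): print(o)
E
python3 plan.py 527,97.2,13,178
```

```text
{'px': array([281., 213.]), 'xy': (526.5, 96.7), 'size': (59.0, 39.3), 'yaw': -1.9, 'fill': 0.98}
{'px': array([346., 181.]), 'xy': (500.7, 150.1), 'size': (39.5, 13.6), 'yaw': -85.5, 'fill': 0.65}
{'px': array([230., 128.]), 'xy': (456.6, 52.8), 'size': (235.0, 25.3), 'yaw': -89.5, 'fill': 0.73}
from [526.9  98.  114.6] 178.1
-> 527,97.2,13,178 6
0 -0.01 0.85 0
0 -0.01 0.85 0
0 -0.01 0.85 0
0 0 0.84 0
0 -0.01 0.85 0
-0.01 0 0.84 0
```

jog_arm --commands '[{"dx": 0, "dy": -0.03, "dz": 0.85, "ax": 0, "ay": 0, "az": 0, "gripper": 58}, {"dx": 0, "dy": 0, "dz": 0.85, "ax": 0, "ay": 0, "az": 0, "gripper": 58}, {"dx": 0, "dy": 0, "dz": 0.85, "ax": 0, "ay": 0, "az": 0, "gripper": 58}, {"dx": 0, "dy": 0, "dz": 0.85, "ax": 0, "ay": 0, "az": 0, "gripper": 58}, {"dx": 0, "dy": 0, "dz": 0.85, "ax": 0, "ay": 0, "az": 0, "gripper": 58}, {"dx": 0, "dy": 0, "dz": 0.8, "ax": 0, "ay": 0, "az": 0, "gripper": 58}, {"dx": 0, "dy": 0, "dz": 0, "ax": 0, "ay": 0, "az": 0, "gripper": 58}, {"dx": 0, "dy": 0, "dz": 0, "ax": 0, "ay": 0, "az": 0, "gripper": 0}, {"dx": 0, "dy": 0, "dz": 0, "ax": 0, "ay": 0, "az": 0, "gripper": 0}, {"dx": 0, "dy": 0, "dz": 0, "ax": 0, "ay": 0, "az": 0, "gripper": 0}, {"dx": 0, "dy": 0, "dz": 0, "ax": 0, "ay": 0, "az": 0, "gripper": 0}, {"dx": 0, "dy": 0, "dz": 0, "ax": 0, "ay": 0, "az": 0, "gripper": 0}]'

```text
clock: 59.32
tcp_pos: [0.5274, 0.0966, 0.0148]
orientation: [-180.0, 0.1, 178.0]
contact_force: [-1.2, -1.8, 6.5]
opening: 0.0377
grasp_force: 60.3
```

jog_arm --commands '[{"dx": 0, "dy": 0, "dz": -1, "ax": 0, "ay": 0, "az": 0, "gripper": 0}, {"dx": 0, "dy": 0, "dz": -1, "ax": 0, "ay": 0, "az": 0, "gripper": 0}, {"dx": 0, "dy": 0, "dz": -1, "ax": 0, "ay": 0, "az": 0, "gripper": 0}, {"dx": 0, "dy": 0, "dz": -1, "ax": 0, "ay": 0, "az": 0, "gripper": 0}, {"dx": 0, "dy": 0, "dz": -1, "ax": 0, "ay": 0, "az": 0, "gripper": 0}, {"dx": 0, "dy": 0, "dz": 0, "ax": 0, "ay": 0, "az": 0, "gripper": 0}]'

```text
clock: 60.08
tcp_pos: [0.5275, 0.0969, 0.1151]
orientation: [180.0, 0.2, 178.0]
contact_force: [0.5, -0.1, -0.8]
opening: 0.0369
grasp_force: 60.3
```

jog_arm --commands '[{"dx": 0.245, "dy": -0.985, "dz": 0, "ax": 0, "ay": 0, "az": 0, "gripper": 0}, {"dx": 0.245, "dy": -0.985, "dz": 0, "ax": 0, "ay": 0, "az": 0, "gripper": 0}, {"dx": 0.245, "dy": -0.985, "dz": 0, "ax": 0, "ay": 0, "az": 0, "gripper": 0}, {"dx": 0.245, "dy": -0.985, "dz": 0, "ax": 0, "ay": 0, "az": 0, "gripper": 0}, {"dx": 0.245, "dy": -0.985, "dz": 0, "ax": 0, "ay": 0, "az": 0, "gripper": 0}, {"dx": 0.245, "dy": -0.985, "dz": 0, "ax": 0, "ay": 0, "az": 0, "gripper": 0}, {"dx": 0.245, "dy": -0.985, "dz": 0, "ax": 0, "ay": 0, "az": 0, "gripper": 0}, {"dx": 0.245, "dy": -0.985, "dz": 0, "ax": 0, "ay": 0, "az": 0, "gripper": 0}, {"dx": 0.245, "dy": -0.985, "dz": 0, "ax": 0, "ay": 0, "az": 0, "gripper": 0}]'

```text
clock: 61.2
tcp_pos: [0.4761, -0.0793, 0.1129]
orientation: [180.0, -0.1, 178.0]
contact_force: [-0.0, -0.9, -1.1]
opening: 0.0373
grasp_force: 60.3
```

jog_arm --commands '[{"dx": 0.245, "dy": -0.985, "dz": 0, "ax": 0, "ay": 0, "az": 0, "gripper": 0}, {"dx": 0.245, "dy": -0.985, "dz": 0, "ax": 0, "ay": 0, "az": 0, "gripper": 0}, {"dx": 0.245, "dy": -0.985, "dz": 0, "ax": 0, "ay": 0, "az": 0, "gripper": 0}, {"dx": 0.245, "dy": -0.985, "dz": 0, "ax": 0, "ay": 0, "az": 0, "gripper": 0}, {"dx": 0.245, "dy": -0.985, "dz": 0, "ax": 0, "ay": 0, "az": 0, "gripper": 0}, {"dx": 0.245, "dy": -0.985, "dz": 0, "ax": 0, "ay": 0, "az": 0, "gripper": 0}, {"dx": 0.245, "dy": -0.985, "dz": 0, "ax": 0, "ay": 0, "az": 0, "gripper": 0}, {"dx": 0.245, "dy": -0.985, "dz": 0, "ax": 0, "ay": 0, "az": 0, "gripper": 0}, {"dx": 0.245, "dy": -0.985, "dz": 0, "ax": 0, "ay": 0, "az": 0, "gripper": 0}, {"dx": 0, "dy": 0, "dz": 0, "ax": 0, "ay": 0, "az": 0, "gripper": 0}, {"dx": 0, "dy": 0, "dz": 0, "ax": 0, "ay": 0, "az": 0, "gripper": 0}]'

```text
clock: 62.58
tcp_pos: [0.4262, -0.2537, 0.1132]
orientation: [179.9, -0.0, 178.0]
contact_force: [0.4, 0.2, -0.6]
opening: 0.0377
grasp_force: 60.3
```

```bash
python3 - <<'E'
from h import *
f=shot('wrist','w18'); p=monitor.state()
for o in orange(f,p['tcp_pos'][2]+.006,200,(.35,.5,-.4,-.19)): print('held',o)
for o in orange(f,.02,200,(.35,.5,-.4,-.19)): print(o)
E
```

```text
held {'px': array([ 93., 306.]), 'xy': (446.3, -361.1), 'size': (136.7, 32.3), 'yaw': -66.1, 'fill': 0.49}
held {'px': array([281., 260.]), 'xy': (424.8, -254.8), 'size': (59.8, 39.9), 'yaw': -2.1, 'fill': 0.92}
held {'px': array([187., 214.]), 'xy': (397.8, -299.9), 'size': (35.2, 24.7), 'yaw': -2.2, 'fill': 0.9}
held {'px': array([419., 122.]), 'xy': (370.5, -201.9), 'size': (147.1, 91.8), 'yaw': -78.4, 'fill': 0.57}
{'px': array([281., 260.]), 'xy': (470.7, -256.2), 'size': (103.0, 68.6), 'yaw': -2.1, 'fill': 0.92}
{'px': array([187., 214.]), 'xy': (424.3, -334.0), 'size': (60.7, 42.5), 'yaw': -2.2, 'fill': 0.9}
```

View pics/w18.png

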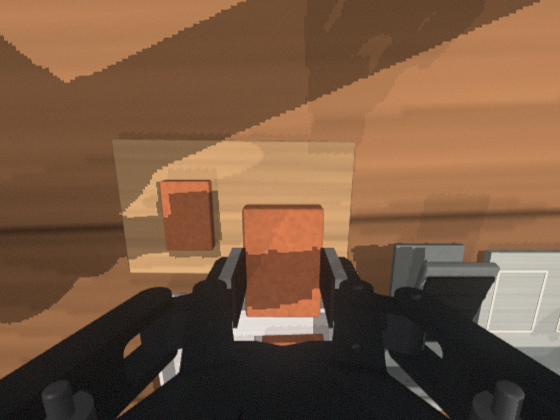

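The first tile lies flat on the rack at (187,215). A is held over the free half of the rack, and the pedal is up at (430,270). Lowering.

jog_arm --commands '[{"dx": 0, "dy": 0, "dz": 1, "ax": 0, "ay": 0, "az": 0, "gripper": 0}, {"dx": 0, "dy": 0, "dz": 1, "ax": 0, "ay": 0, "az": 0, "gripper": 0}, {"dx": 0, "dy": 0, "dz": 1, "ax": 0, "ay": 0, "az": 0, "gripper": 0}, {"dx": 0, "dy": 0, "dz": 1, "ax": 0, "ay": 0, "az": 0, "gripper": 0}, {"dx": 0, "dy": 0, "dz": 0.5, "ax": 0, "ay": 0, "az": 0, "gripper": 0}, {"dx": 0, "dy": 0, "dz": 0.38, "ax": 0, "ay": 0, "az": 0, "gripper": 0}, {"dx": 0, "dy": 0, "dz": 0, "ax": 0, "ay": 0, "az": 0, "gripper": 0}, {"dx": 0, "dy": 0, "dz": 0, "ax": 0, "ay": 0, "az": 0, "gripper": 55}, {"dx": 0, "dy": 0, "dz": 0, "ax": 0, "ay": 0, "az": 0, "gripper": 55}, {"dx": 0, "dy": 0, "dz": 0, "ax": 0, "ay": 0, "az": 0, "gripper": 55}]'

```text
clock: 63.88
tcp_pos: [0.4265, -0.2545, 0.0164]
orientation: [-180.0, 0.0, 178.0]
contact_force: [0.2, 0.2, 0.4]
opening: 0.0549
grasp_force: 0.0
```

jog_arm --commands '[{"dx": 0, "dy": 0, "dz": -1, "ax": 0, "ay": 0, "az": 0, "gripper": 55}, {"dx": 0, "dy": 0, "dz": -1, "ax": 0, "ay": 0, "az": 0, "gripper": 58}, {"dx": 0, "dy": 0, "dz": -1, "ax": 0, "ay": 0, "az": 0, "gripper": 58}, {"dx": 0, "dy": 0, "dz": -1, "ax": 0, "ay": 0, "az": 0, "gripper": 58}, {"dx": 0, "dy": 0, "dz": -1, "ax": 0, "ay": 0, "az": 0, "gripper": 58}, {"dx": 0, "dy": 0, "dz": -1, "ax": 0, "ay": 0, "az": 0, "gripper": 58}, {"dx": 0, "dy": 0, "dz": -1, "ax": 0, "ay": 0, "az": 0, "gripper": 58}, {"dx": 0, "dy": 0, "dz": -1, "ax": 0, "ay": 0, "az": 0, "gripper": 58}, {"dx": 0, "dy": 0, "dz": 0, "ax": 0, "ay": 0, "az": 0, "gripper": 58}]'

```text
clock: 65.0
tcp_pos: [0.4268, -0.2548, 0.1772]
orientation: [-179.9, 0.1, 178.0]
contact_force: [0.2, 0.2, -0.0]
opening: 0.0577
grasp_force: 0.0
```

```bash
python3 - <<'E'
from h import *
f=shot('wrist','w19')
for o in orange(f,.02,200,(.35,.5,-.4,-.19)): print(o)
for o in orange(f,.016,200,(.5,.65,-.4,-.19)): print('tray',o)
g=shot('scene','s19')
for o in orange(g,.016,40,(.5,.64,-.38,-.18)): print('tray',o)
for o in orange(g,.02,40,(.36,.5,-.4,-.18)): print('rack',o)
E
```

```text
{'px': array([208., 198.]), 'xy': (423.8, -334.0), 'size': (60.7, 42.3), 'yaw': -2.0, 'fill': 0.96}
{'px': array([283., 196.]), 'xy': (425.5, -255.2), 'size': (60.6, 40.6), 'yaw': -2.0, 'fill': 0.97}
tray {'px': array([236., 320.]), 'xy': (573.2, -318.0), 'size': (53.1, 24.6), 'yaw': 88.1, 'fill': 0.89}
tray {'px': array([295., 316.]), 'xy': (572.3, -249.8), 'size': (59.7, 39.3), 'yaw': 88.1, 'fill': 0.82}
tray {'px': array([147., 198.]), 'xy': (575.1, -245.7), 'size': (56.4, 40.4), 'yaw': -89.3, 'fill': 0.73}
tray {'px': array([122., 194.]), 'xy': (575.8, -313.5), 'size': (62.7, 23.9), 'yaw': 88.7, 'fill': 0.81}
rack {'px': array([168., 165.]), 'xy': (430.2, -248.1), 'size': (66.2, 46.8), 'yaw': -1.8, 'fill': 0.81}
rack {'px': array([143., 160.]), 'xy': (426.8, -327.0), 'size': (61.8, 48.1), 'yaw': -2.7, 'fill': 0.85}
```

Everything is in place: both sound tiles on the rack, both odd tiles in the tray.

```bash
python3 -c "
from workcell import env
print(env.hand_in())"
```

```text
the job is handed in; nothing more can be done
None
```

I handed the job in at about 65 s on the robot's clock: both sound tiles were stamped in one full pedal press and lie flat, side by side on the rack, both misshapen tiles are in the scrap tray, the pedal is up, and the jug, bowl and cup were not touched; the hand-in gave no verdict.

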